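Build the second deck of a test-kiln setting

TASK

The sprayed test tiles are on the lower kiln shelf and need a second deck over them. Pick out the three tall kiln props and stand one upright on each of the three bare prop prints on the shelf; then, once all three stand, lay the open-deck bat on top of them, centred and square over the lower shelf, without dropping it. Leave the tiles and the two short props as they are.

Things in the scene. Friction and masses are not known exactly. Their poses are not given: they have to be found in the camera images.
- lower_shelf: Lower kiln shelf, a fixed slab 220 (its x) x 200 (its y) x 18 mm thick lying on the bench, buff with a white washed top. Origin: centre of its underside; the top face is at z = 18 mm. Its white top has three bare buff prop prints (rings 35 mm across with a white spot in the middle), centred in its own frame at (x, y) = (+72, +62), (+72, -62) and (-72, 0) mm. Three test tiles stand in a row between them.
- deck_bat: Open-deck kiln bat, loose, lying flat on the bench: a flat rectangular frame 204 (its x) x 182 (its y) x 16 mm thick, about 0.6 kg, with a middle rib 26 mm wide running along its x through its centre. Two windows, each 136 mm along x and 45 mm along y, centred at y = +-35.5 mm, go right through beside the rib, so the rib can be gripped across (along y) at the bat's centre. End bars 34 mm, side bars 33 mm wide. Origin: centre of its underside; z up. A half turn looks the same.
- tall_prop_1: Round buff kiln prop (ceramic post with a small 13 mm blind bore in its upper end), standing upright on the bench: 30 mm diameter, 90 mm tall, about 121 g. Origin: centre of its underside; z up along its length. One of the three tall props (all alike).
- tall_prop_2: Round buff kiln prop (ceramic post with a small 13 mm blind bore in its upper end), standing upright on the bench: 30 mm diameter, 90 mm tall, about 121 g. Origin: centre of its underside; z up along its length. One of the three tall props (all alike).
- tall_prop_3: Round buff kiln prop (ceramic post with a small 13 mm blind bore in its upper end), standing upright on the bench: 30 mm diameter, 90 mm tall, about 121 g. Origin: centre of its underside; z up along its length. One of the three tall props (all alike).
- short_prop_1: Round buff kiln prop (ceramic post with a small 13 mm blind bore in its upper end), standing upright on the bench: 30 mm diameter, 50 mm tall, about 67 g. Origin: centre of its underside; z up along its length. One of the two short props, not needed for this job.
- short_prop_2: Round buff kiln prop (ceramic post with a small 13 mm blind bore in its upper end), standing upright on the bench: 30 mm diameter, 50 mm tall, about 67 g. Origin: centre of its underside; z up along its length. One of the two short props, not needed for this job.
- test_tile_1: Freshly sprayed L-shaped test tile, sea-green upper half, standing loose on the lower shelf between the prop prints: about 30 (its x) x 34 (its y) mm on plan, 61 mm tall. Origin: centre of its underside; z up.
- test_tile_2: Freshly sprayed L-shaped test tile, rust-brown upper half, standing loose on the lower shelf between the prop prints: about 30 (its x) x 34 (its y) mm on plan, 61 mm tall. Origin: centre of its underside; z up.
- test_tile_3: Freshly sprayed L-shaped test tile, dark-blue upper half, standing loose on the lower shelf between the prop prints: about 30 (its x) x 34 (its y) mm on plan, 61 mm tall. Origin: centre of its underside; z up.
Not all that is in view belongs to the job. What is shaped like the tall_prop_3 but orange is not meant.

How it is judged:
By the outcome, as a careful person would: the job done as asked, in the order asked, and still so for the second after the job is handed in, with the robot touching nothing.
It also fails if it takes over 109 s, if anything falls off the work surface, if the arm or the gripper's body presses on something with over 40 N, if the wrist force passes 120 N, or if a joint passes its speed limit or range.

ROBOT

A 6-joint arm with a two-finger parallel gripper is mounted at the origin on a cart in front of the work surface, level with it; the furniture and walls round the work are solid. World frame = base frame: x ahead of the robot, y to its left, z up, the work surface at z = 0. Lengths are in m, angles in rad, forces in N, time in s.
With the tool pointing down it reaches from about 0.3 to 0.85 m from the base axis. Payload 4.2 kg.
Tool frame: the origin (TCP) lies midway between the tips of the shut fingers; the grasp point (between the pads) lies 19 mm behind it (ctrl.grip_depth is the distance from the TCP to the grasp point, in m); y points along the fingers, z is the direction in which the jaws open and shut, and the axes are right-handed (so a half turn about y gives the same grasp; the last joint's range is limited). The gripper opens to 91 mm and grips with 3 to 60 N. Pads are 32 mm wide; open, the fingers measure 118 mm over their backs; the gripper's body (76 mm by 178 mm) begins 60 mm behind the grasp point.
Start: joints at [-1.354, 0.32, 1.565, -0, 1.257, -0.02], TCP at [0.135, -0.559, 0.214] pointing down, gripper open.
Joint ranges: [-3.11, 3.11], [-0.84, 2.01], [0.21, 2.61], [-1.34, 4.49], [0.05, 2.63], [-2.56, 2.56]. Speed limits (rad/s): [2.57, 2.57, 3.14, 3.14, 3.14, 3.14].

INTERFACE

Orientations are given as a rotation vector (axis times angle).
In Python, from bench import readout, eyes, close_job, ctrl gives the robot as it stands.
- The arm moves only by the shell command python3 -m handwheel 'ROWS'. ROWS is JSON, a list of rows, each an object with "linear": the shift along the tool's x, y, z in m, a list of three; "rot": the turn, a rotation vector about the tool's x, y, z in rad, a list of three; "jaw": the finger opening in m, from 0 to 0.0912. A call has 1 to 8 rows; each row shifts and turns the commanded pose from where the row before left it, along the tool's axes as they then stand; what a row does not reach is not made up. A row lasts 1/12 s, in which the tool goes at most 41.7 mm and 7.16 degrees, less where a joint would pass 70% of its speed; a pose out of reach is approached as far as the arm can. A call with a gripper value outside its range is refused whole. The fingers move at their own pace and stop on an object; the grip force is fixed at half the most. Time passes only in rows, so rows that do not move let the fingers close. It gives the time, the measured TCP pose, the force and the opening at its end, in the units of the state.
- readout.get_state(): the state, without advancing time (a new reading comes with each control period).
- eyes.capture(name): name is "scene" or "top" or "wrist"; returns the picture (420x560x3 uint8, red, green, blue); there is no depth.
- eyes.camera_info(name): a dict with "mtx" (3x3 intrinsics, pixels), "rvec" (rotation vector, rad) and "tvec" (3), from world to camera coordinates, as OpenCV has them; the wrist camera has in their place "T_tool_cam" (4x4, takes a point from camera to tool coordinates, whose origin is the TCP and whose axes are the tool frame's). Camera axes: x right, y down, z forward; pixel columns grow to the right and rows downward; lengths in m; the calibration is good to about 2 mm. A picture is of the moment at which its call begins: read the wrist's pose just before it. camera_info takes no time and is no camera call.
- close_job(): hands the job in, once; it reports no verdict.
The state is a dict: "time": time; "joints": joint angles; "dq": joint speeds; "joint_torque": joint torques, N m; "eef_pos": TCP position; "orientation": TCP orientation; "ft_force": force on the tool from outside, world axes, zero at the start; "torque": the same for the moment, N m; "gripper_width": finger opening in m.
Only numpy, scipy, OpenCV 4.12 (cv2) and the standard library are available. Lean on these libraries where they do the work, as an engineer would, in place of code of your own. Each camera call takes 0.05 s, during which the arm holds its last target.

## Working session

There is one attempt and no reset: what is moved stays moved. The work goes in short steps, Python scripts to look and compute and a shell command to move; the robot and the scene stay as the last step left them, time stands still between calls to the robot, and variables do not carry over. Pictures are saved under pics/ and viewed, and the job is handed in when it is done.

```bash
ls; mkdir -p pics
python3 - <<'E'
from bench import readout, eyes, ctrl
import cv2
print(readout.get_state()); print(ctrl.grip_depth)
for n in("scene","top","wrist"):
    im=eyes.capture(n); cv2.imwrite(f"pics/{n}0.png",im[:,:,::-1]); print(n,eyes.camera_info(n))
E
```

```text
pics
{'time': 0.0, 'joints': array([-1.35401935e+00,  3.20304442e-01,  1.56568200e+00, -5.95871535e-05,
        1.25736759e+00, -2.00009522e-02]), 'dq': array([ 3.73184012e-05,  1.12640716e-04,  6.26817234e-06,  5.81095481e-04,
       -1.51420587e-03, -5.19628666e-05]), 'joint_torque': array([ 1.90971754e-03, -4.12464845e+01, -2.31974584e+01,  7.28938496e-02,
        4.59336082e-02, -1.66083237e-04]), 'eef_pos': array([ 0.13475299, -0.55847342,  0.21311191]), 'orientation': array([-0.24955662,  2.09772471, -2.09403675]), 'ft_force': array([ 0.49224215,  0.40301458, -0.16227022]), 'torque': array([-0.00892246,  0.01144189, -0.06312184]), 'gripper_width': 0.09167507796225656}
0.0188
scene {'mtx': array([[419.48119383,   0.        , 282.46003037],
       [  0.        , 419.48119383, 209.76589381],
       [  0.        ,   0.        ,   1.        ]]), 'rvec': array([ 2.19570996, -0.47463092,  0.24861673]), 'tvec': array([-0.51799588,  0.18493248,  0.7566824 ])}
top {'mtx': array([[544.63010865,   0.        , 283.63658838],
       [  0.        , 544.63010865, 212.14927043],
       [  0.        ,   0.        ,   1.        ]]), 'rvec': array([ 2.18846868, -2.13736177,  0.13930307]), 'tvec': array([-0.01208248,  0.55246292,  1.18148193])}
wrist {'mtx': array([[375.58738259,   0.        , 280.66915608],
       [  0.        , 375.58738259, 207.47459011],
       [  0.        ,   0.        ,   1.        ]]), 'T_tool_cam': array([[-5.47886195e-04,  9.54655380e-01,  2.97712622e-01,
        -8.52209772e-02],
       [-3.05813192e-04, -2.97712812e-01,  9.54655429e-01,
        -1.71262160e-01],
       [ 9.99999803e-01,  4.31998083e-04,  4.55058949e-04,
         5.62955437e-04],
       [ 0.00000000e+00,  0.00000000e+00,  0.00000000e+00,
         1.00000000e+00]])}
```

View pics/scene0.png

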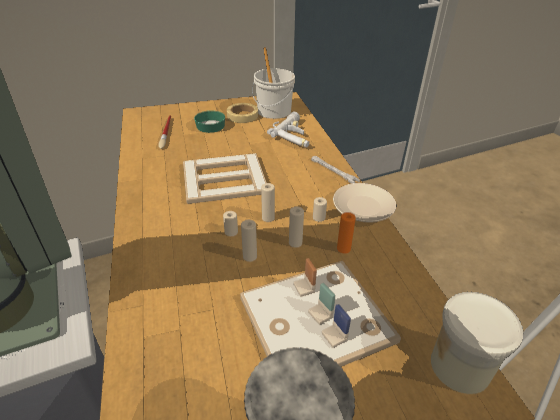

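View pics/top0.png

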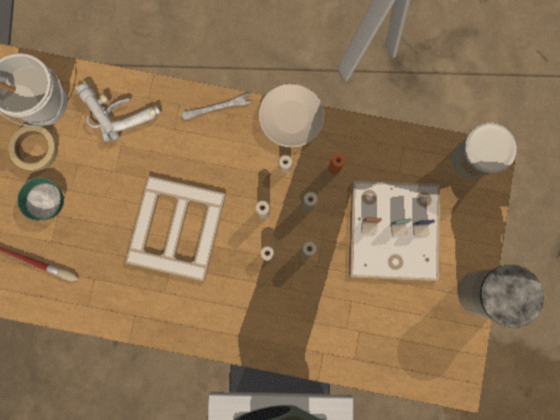

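View pics/wrist0.png

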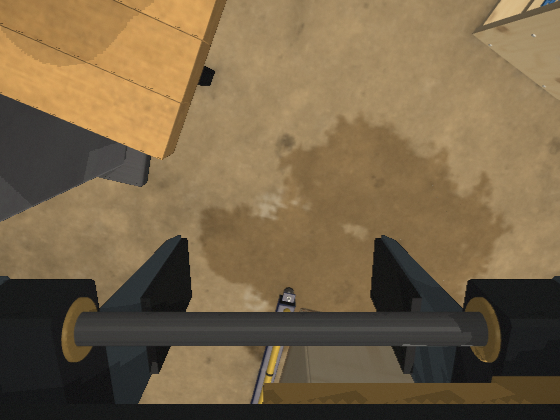

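The tall, pale props in the scene view are at about (249,240), (268,202) and (297,227). In the top view they match (309,250), (263,210) and (310,200). The short ones are at scene (231,223) and (320,209), top (267,254) and (285,163). The orange one at top (337,162) is not meant. Next I'll measure and confirm with a crop.

```bash
cat > h.py <<'E'
import numpy as np, cv2
from bench import readout, eyes, ctrl
from scipy.spatial.transform import Rotation as R
def cam(n):
    i=eyes.camera_info(n)
    if n!="wrist": return i["mtx"],R.from_rotvec(i["rvec"]).as_matrix(),np.array(i["tvec"])
    s=readout.get_state(); T=np.eye(4); T[:3,:3]=R.from_rotvec(s["orientation"]).as_matrix(); T[:3,3]=s["eef_pos"]
    M=np.linalg.inv(T@i["T_tool_cam"]); return i["mtx"],M[:3,:3],M[:3,3]
def proj(c,P):
    K,r,t=c; p=(np.atleast_2d(P)@r.T+t)@K.T; return p[:,:2]/p[:,2:]
def onplane(c,uv,z):
    K,r,t=c; uv=np.atleast_2d(uv).astype(float); d=np.c_[uv,np.ones(len(uv))]@np.linalg.inv(K).T@r
    o=-r.T@t; return o+d*((z-o[2])/d[:,2:])
E
python3 - <<'E'
from h import *
t=cv2.imread("pics/top0.png"); s=cv2.imread("pics/scene0.png")
cv2.imwrite("pics/tcrop.png",cv2.resize(t[140:290,240:460],None,fx=3.6,fy=3.6,interpolation=cv2.INTER_CUBIC))
cv2.imwrite("pics/scrop.png",cv2.resize(s[170:390,210:410],None,fx=2.7,fy=2.7,interpolation=cv2.INTER_CUBIC))
c=cam("top"); sc=cam("scene")
for uv in [(285,163),(263,210),(310,200),(267,254),(309,250),(337,162)]:
    for z,n in((.09,"T"),(.05,"S")):
        P=onplane(c,uv,z)[0]; print(uv,n,P.round(3),"scene top->",proj(sc,P).round(0),"base",proj(sc,[P[0],P[1],0]).round(0))
print(proj(c,[[0,0,0],[.5,0,0],[.5,-.3,0]]))
st=readout.get_state(); print(R.from_rotvec(st["orientation"]).as_matrix().round(3))
E
```

```text
(285, 163) T [0.652 0.001 0.09 ] scene top-> [[317. 188.]] base [[314. 219.]]
(285, 163) S [0.661 0.001 0.05 ] scene top-> [[319. 201.]] base [[317. 218.]]
(263, 210) T [0.549 0.045 0.09 ] scene top-> [[266. 188.]] base [[266. 220.]]
(263, 210) S [0.554 0.047 0.05 ] scene top-> [[268. 201.]] base [[268. 219.]]
(310, 200) T [ 0.573 -0.054  0.09 ] scene top-> [[295. 211.]] base [[294. 243.]]
(310, 200) S [ 0.579 -0.056  0.05 ] scene top-> [[298. 226.]] base [[297. 243.]]
(267, 254) T [0.456 0.034 0.09 ] scene top-> [[227. 201.]] base [[229. 233.]]
(267, 254) S [0.458 0.035 0.05 ] scene top-> [[229. 215.]] base [[230. 233.]]
(309, 250) T [ 0.467 -0.054  0.09 ] scene top-> [[246. 224.]] base [[248. 257.]]
(309, 250) S [ 0.469 -0.056  0.05 ] scene top-> [[249. 240.]] base [[249. 258.]]
(337, 162) T [ 0.657 -0.111  0.09 ] scene top-> [[345. 216.]] base [[341. 249.]]
(337, 162) S [ 0.666 -0.115  0.05 ] scene top-> [[348. 231.]] base [[345. 249.]]
[[278.06690388 466.81921539]
 [283.39159029 236.8126288 ]
 [414.73116757 239.92977689]]
[[-0.972 -0.     0.235]
 [-0.235  0.001 -0.972]
 [-0.    -1.    -0.001]]
```

View pics/tcrop.png

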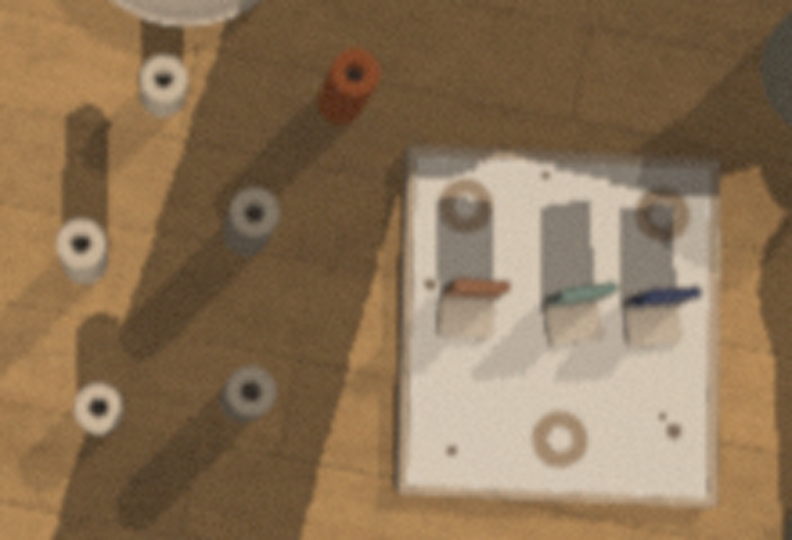

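View pics/scrop.png

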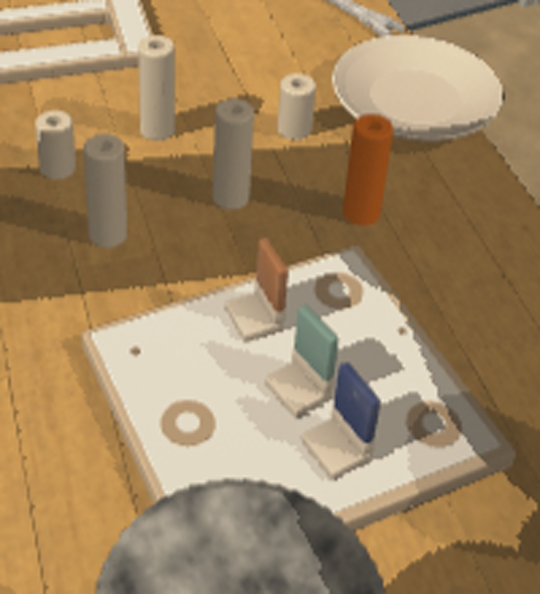

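Three tall props are confirmed: the crops show long bodies at scene (249,240), (268,202) and (297,227), with the lone orange one excluded. Next I raise the tool, square it, and move it over the work for a closer wrist view.

```bash
python3 -m handwheel '[{"linear":[0,-0.04,0],"rot":[0,0.1,0],"jaw":0.06},{"linear":[0,-0.04,0],"rot":[0,0.1,0],"jaw":0.06},{"linear":[0,-0.04,0],"rot":[0,0.037,0],"jaw":0.06},{"linear":[-0.01,-0.02,-0.01],"rot":[0,0,0],"jaw":0.06},{"linear":[-0.024,0,-0.03],"rot":[0,0,0],"jaw":0.06},{"linear":[-0.024,0,-0.03],"rot":[0,0,0],"jaw":0.06},{"linear":[-0.024,0,-0.03],"rot":[0,0,0],"jaw":0.06},{"linear":[-0.024,0,-0.03],"rot":[0,0,0],"jaw":0.06}]'
python3 -m handwheel '[{"linear":[-0.026,0,-0.03],"rot":[0,0,0],"jaw":0.06},{"linear":[-0.026,0,-0.03],"rot":[0,0,0],"jaw":0.06},{"linear":[-0.026,0,-0.03],"rot":[0,0,0],"jaw":0.06},{"linear":[-0.026,0,-0.03],"rot":[0,0,0],"jaw":0.06},{"linear":[-0.026,0,-0.03],"rot":[0,0,0],"jaw":0.06},{"linear":[-0.026,0,-0.03],"rot":[0,0,0],"jaw":0.06},{"linear":[-0.026,0,-0.03],"rot":[0,0,0],"jaw":0.06},{"linear":[-0.026,0,-0.03],"rot":[0,0,0],"jaw":0.06}]'
```

```text
time: 0.82
eef_pos: [0.2415, -0.4275, 0.3537]
orientation: [-0.001, -2.221, 2.22]
ft_force: [0.6, 0.4, -0.1]
gripper_width: 0.0602
time: 1.48
eef_pos: [0.4497, -0.1872, 0.3539]
orientation: [0.0, -2.221, 2.222]
ft_force: [-0.0, -0.7, -0.4]
gripper_width: 0.0603
```

```bash
python3 -m handwheel '[{"linear":[-0.025,0,-0.03],"rot":[0,0,0],"jaw":0.06},{"linear":[-0.025,0,-0.03],"rot":[0,0,0],"jaw":0.06},{"linear":[0,0,0],"rot":[0,0,0],"jaw":0.06},{"linear":[0,0,0],"rot":[0,0,0],"jaw":0.06}]'
python3 - <<'E'
from h import *
import pickle
c=cam("wrist"); im=eyes.capture("wrist")[:,:,::-1].copy(); cv2.imwrite("pics/w1.png",im); pickle.dump(c,open("w1.pkl","wb"))
E
```

```text
time: 1.82
eef_pos: [0.4996, -0.1276, 0.3531]
orientation: [-0.006, 2.221, -2.22]
ft_force: [0.3, 0.0, 0.1]
gripper_width: 0.0599
```

View pics/w1.png

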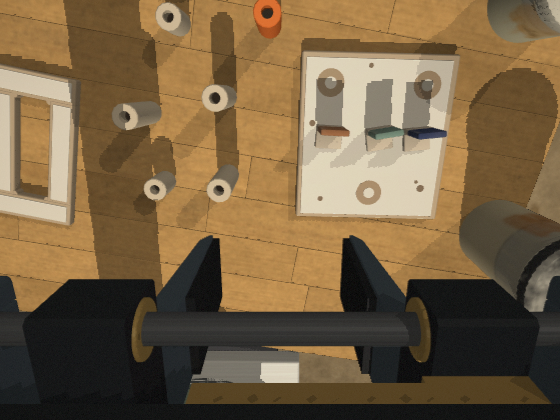

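Wrist view shows tall props with bores near (127,117), (214,98), (218,188); prints near (331,82), (427,85), (368,193); everything is clear of the fingers.

Run:
```python
from h import *
import pickle
c=pickle.load(open("w1.pkl","rb")); im=cv2.imread("pics/w1.png"); g=cv2.cvtColor(im,cv2.COLOR_BGR2GRAY)
top=cv2.imread("pics/top0.png"); ct=cam("top"); gt=cv2.cvtColor(top,cv2.COLOR_BGR2GRAY)
def dark(g,u,v,r=6):
    w=g[v-r:v+r+1,u-r:u+r+1].astype(float); lo,hi=w.min(),np.percentile(w,60)
    m=(w<(lo+hi)/2).astype(np.uint8); n,l,s,ce=cv2.connectedComponentsWithStats(m,connectivity=4)
    k=min(range(1,n),key=lambda i:np.hypot(*(ce[i]-r))); yy,xx=np.where(l==k); wt=hi-w[yy,xx]
    return np.array([(xx*wt).sum()/wt.sum()+u-r,(yy*wt).sum()/wt.sum()+v-r]),s[k,4]
for n,(u,v),(a,b),z in [("A",(127,117),(263,210),.09),("B",(214,98),(310,200),.09),("C",(218,188),(309,250),.09),("s1",(154,189),(267,254),.05),("s2",(169,17),(285,163),.05)]:
    p,ar=dark(g,u,v); q,ar2=dark(gt,a,b,4)
    print(n,p.round(1),ar,onplane(c,p,z)[0].round(4),"| top",q.round(1),ar2,onplane(ct,q,z)[0].round(4))
# prints via ring outlines: buff on white saturation
hsv=cv2.cvtColor(im,cv2.COLOR_BGR2HSV)
pp=[]
cv2.imwrite("pics/w1c.png",cv2.resize(im[40:230,285:475],None,fx=3.1,fy=3.1,interpolation=cv2.INTER_CUBIC))
m=((hsv[...,1]>70)&(hsv[...,0]<30)).astype(np.uint8)
for u,v in((331,82),(427,85),(368,193)):
    w=m[v-18:v+19,u-18:u+19]; n,l,s,ce=cv2.connectedComponentsWithStats(w)
    k=1+np.argmax(s[1:,4]); ys,xs=np.where(l==k); hull=cv2.convexHull(np.c_[xs,ys].astype(np.float32)); e=cv2.fitEllipse(hull)
    q=np.array(e[0])+[u-18,v-18]; P=onplane(c,q,.018)[0]; pp.append(P[:2]); print(q.round(1),e[1],P.round(4))
M=np.array([[72,62],[72,-62],[-72,0]])/1e3; pp=np.array(pp)
a=M-M.mean(0); b=pp-pp.mean(0); U,S,V=np.linalg.svd(a.T@b); Rr=(U@V).T; th=np.arctan2(Rr[1,0],Rr[0,0])
t=pp.mean(0)-Rr@M.mean(0); print("shelf",t.round(4),np.degrees(th),"fit",((M@Rr.T+t)).round(4),np.linalg.det(Rr))
```

```text
A [125.4 115.7] 65 [0.5566 0.0468 0.09  ] | top [262.1 207.4] 17 [0.5549 0.0474 0.09  ]
B [215.2  97.5] 75 [ 0.5767 -0.0552  0.09  ] | top [310.1 198.7] 17 [ 0.5761 -0.0545  0.09  ]
C [218.8 189.5] 74 [ 0.4712 -0.0545  0.09  ] | top [309.1 248.2] 21 [ 0.4703 -0.0542  0.09  ]
s1 [154.7 188.7] 62 [0.4615 0.0357 0.05  ] | top [266.9 252.7] 18 [0.4607 0.0355 0.05  ]
s2 [168.6  16.8] 68 [6.64e-01 4.00e-04 5.00e-02] | top [285.  161.8] 13 [0.6633 0.0007 0.05  ]
[330.2  82.1] (26.53174591064453, 28.433080673217773) [ 0.5948 -0.1911  0.018 ]
[427.   84.6] (25.546098709106445, 29.30344009399414) [ 0.5922 -0.3153  0.018 ]
[368.1 192.2] (23.09776496887207, 25.233917236328125) [ 0.4493 -0.2503  0.018 ]
shelf [ 0.5215 -0.2517] -1.1643009265057882 fit [[ 0.5947 -0.1912]
 [ 0.5922 -0.3152]
 [ 0.4495 -0.2503]] 0.9999999999999994
```

View pics/w1c.png

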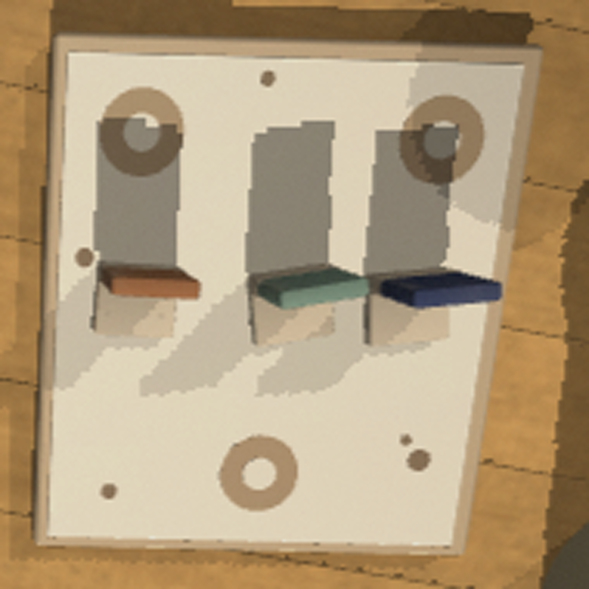

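Fit residual is 0.2 mm, and the two views agree to 1–2 mm on the props. First prop: C at (0.471,-0.0545).

```bash
python3 -m handwheel '[{"linear":[0.0095,0.02,-0.0245],"rot":[0,0,0],"jaw":0.06},{"linear":[0.0095,0.02,-0.0245],"rot":[0,0,0],"jaw":0.06},{"linear":[0.0095,0.02,-0.024],"rot":[0,0,0],"jaw":0.06},{"linear":[0,0.04,0],"rot":[0,0,0],"jaw":0.06},{"linear":[0,0.04,0],"rot":[0,0,0],"jaw":0.06},{"linear":[0,0.04,0],"rot":[0,0,0],"jaw":0.06},{"linear":[0,0.03,0],"rot":[0,0,0],"jaw":0.06},{"linear":[0,0,0],"rot":[0,0,0],"jaw":0.06}]'
python3 - <<'E'
from h import *
c=cam("wrist"); im=eyes.capture("wrist")[:,:,::-1].copy(); 
s=readout.get_state()["eef_pos"]; print(s)
for P in ([.4712,-.0545,.09],[s[0],s[1],.09]): cv2.circle(im,tuple(int(x) for x in proj(c,P)[0]),3,(0,0,255) if P[0]==.4712 else (0,255,0),1)
cv2.imwrite("pics/w2.png",im)
E
```

```text
time: 2.53
eef_pos: [0.4651, -0.0568, 0.1388]
orientation: [0.012, -2.215, 2.212]
ft_force: [-0.9, -0.1, 0.5]
gripper_width: 0.0599
[ 0.4677296  -0.0569961   0.14197274]
```

View pics/w2.png

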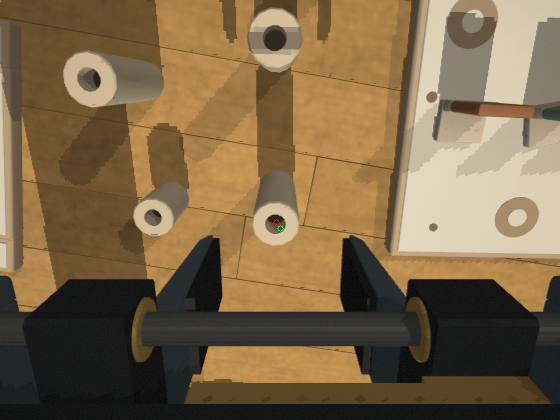

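Prop bore sits at (275,225), where predicted, centred between the fingers. I'll lower in and grip.

```bash
python3 -m handwheel '[{"linear":[0,0.035,0],"rot":[0,0,0],"jaw":0.06},{"linear":[0,0.035,0],"rot":[0,0,0],"jaw":0.06},{"linear":[0,0.025,0],"rot":[0,0,0],"jaw":0.06},{"linear":[0,0,0],"rot":[0,0,0],"jaw":0.06},{"linear":[0,0,0],"rot":[0,0,0],"jaw":0.06}]'
```

```text
time: 3.0
eef_pos: [0.4716, -0.0569, 0.0504]
orientation: [0.003, 2.221, -2.222]
ft_force: [-0.2, 0.5, 0.3]
gripper_width: 0.0597
```

```bash
python3 -m handwheel '[{"linear":[0,0.004,-0.002],"rot":[0,0,0],"jaw":0.04},{"linear":[0,0,0],"rot":[0,0,0],"jaw":0.02},{"linear":[0,0,0],"rot":[0,0,0],"jaw":0.02},{"linear":[0,0,0],"rot":[0,0,0],"jaw":0.02},{"linear":[0,0,0],"rot":[0,0,0],"jaw":0.02}]'
```

```text
time: 3.42
eef_pos: [0.4711, -0.0541, 0.0458]
orientation: [0.002, 2.22, -2.221]
ft_force: [0.3, -0.1, 0.6]
gripper_width: 0.0297
```

```bash
python3 -m handwheel '[{"linear":[0,-0.02,0],"rot":[0,0,0],"jaw":0.02},{"linear":[0,-0.04,0],"rot":[0,0,0],"jaw":0.02},{"linear":[0,-0.04,0],"rot":[0,0,0],"jaw":0.02},{"linear":[0.002,0,0.024],"rot":[0,0,0],"jaw":0.02},{"linear":[0.004,0,0.036],"rot":[0,0,0],"jaw":0.02},{"linear":[0.004,0,0.036],"rot":[0,0,0],"jaw":0.02},{"linear":[0.004,0,0.036],"rot":[0,0,0],"jaw":0.02},{"linear":[0.004,0,0.036],"rot":[0,0,0],"jaw":0.02}]'
python3 -m handwheel '[{"linear":[0.0035,0,0.028],"rot":[0,0,0],"jaw":0.02},{"linear":[0,0,0],"rot":[0,0,0],"jaw":0.02},{"linear":[0,0,0],"rot":[0,0,0],"jaw":0.02},{"linear":[0,0,0],"rot":[0,0,0],"jaw":0.02}]'
python3 - <<'E'
from h import *
c=cam("wrist"); im=eyes.capture("wrist")[:,:,::-1].copy(); cv2.imwrite("pics/w3.png",im)
s=readout.get_state(); Rm=R.from_rotvec(s["orientation"]).as_matrix(); d=np.array([.4495,-.2503,.0648])-s["eef_pos"]; print(s["eef_pos"],(Rm.T@d).round(4),Rm.round(3)[2])
E
```

```text
time: 4.08
eef_pos: [0.452, -0.2234, 0.1453]
orientation: [0.0, 2.221, -2.221]
ft_force: [0.4, -0.0, -1.1]
gripper_width: 0.0291
time: 4.42
eef_pos: [0.4486, -0.2495, 0.1448]
orientation: [-0.0, -2.222, 2.22]
ft_force: [-0.6, -0.0, -0.6]
gripper_width: 0.0294
[ 0.44879568 -0.24905604  0.14485507] [-0.0007  0.0801  0.0013] [ 0.001 -1.    -0.001]
```

View pics/w3.png

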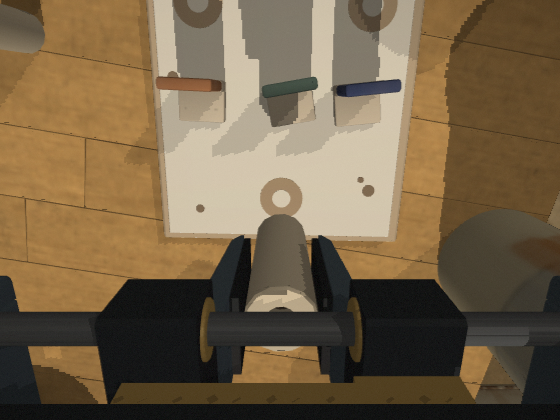

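The prop is held upright and the print shows at (281,198). I'll cross-check that print from this view, then lower.

```bash
python3 - <<'E'
from h import *
print(onplane(cam("wrist"),(281,198.5),.018))
E
python3 -m handwheel '[{"linear":[0,0.03,0.001],"rot":[0,0,0],"jaw":0.02},{"linear":[0,0.03,0],"rot":[0,0,0],"jaw":0.02},{"linear":[0,0.012,0],"rot":[0,0,0],"jaw":0.02},{"linear":[0,0.005,0],"rot":[0,0,0],"jaw":0.02},{"linear":[0,0,0],"rot":[0,0,0],"jaw":0.02},{"linear":[0,0,0],"rot":[0,0,0],"jaw":0.02}]'
```

```text
[[ 0.44888677 -0.24983267  0.018     ]]
time: 4.97
eef_pos: [0.4497, -0.2506, 0.0686]
orientation: [0.0, 2.22, -2.221]
ft_force: [0.7, -0.8, -0.7]
gripper_width: 0.0294
```

```bash
python3 -m handwheel '[{"linear":[0,0.003,0],"rot":[0,0,0],"jaw":0.02},{"linear":[0,0.0015,0],"rot":[0,0,0],"jaw":0.02},{"linear":[0,0,0],"rot":[0,0,0],"jaw":0.02},{"linear":[0,0,0],"rot":[0,0,0],"jaw":0.02}]'
```

```text
time: 5.3
eef_pos: [0.4492, -0.2512, 0.0639]
orientation: [0.001, 2.221, -2.222]
ft_force: [-0.3, 0.1, -1.0]
gripper_width: 0.0297
```

```bash
python3 -m handwheel '[{"linear":[0,0.001,0],"rot":[0,0,0],"jaw":0.02},{"linear":[0,0,0],"rot":[0,0,0],"jaw":0.02}]'; python3 -m handwheel '[{"linear":[0,0.0005,0],"rot":[0,0,0],"jaw":0.02},{"linear":[0,0,0],"rot":[0,0,0],"jaw":0.02}]'
```

```text
time: 5.47
eef_pos: [0.4493, -0.2512, 0.0638]
orientation: [0.002, 2.22, -2.222]
ft_force: [-2.0, 1.0, 7.3]
gripper_width: 0.0291
time: 5.63
eef_pos: [0.4493, -0.2512, 0.0638]
orientation: [0.002, 2.22, -2.222]
ft_force: [-1.4, 2.7, 11.2]
gripper_width: 0.0296
```

Contact felt (~11 N). I release, rise and go to prop B at (0.577,-0.055).

```bash
python3 -m handwheel '[{"linear":[0,-0.0005,0],"rot":[0,0,0],"jaw":0.034},{"linear":[0,0,0],"rot":[0,0,0],"jaw":0.06},{"linear":[0,0,0],"rot":[0,0,0],"jaw":0.06},{"linear":[0,0,0],"rot":[0,0,0],"jaw":0.06},{"linear":[0,-0.02,0],"rot":[0,0,0],"jaw":0.06},{"linear":[0,-0.04,0],"rot":[0,0,0],"jaw":0.06},{"linear":[0,-0.04,0],"rot":[0,0,0],"jaw":0.06},{"linear":[0,-0.03,0],"rot":[0,0,0],"jaw":0.06}]'
python3 -m handwheel '[{"linear":[-0.02,0,-0.034],"rot":[0,0,0],"jaw":0.06},{"linear":[-0.022,0,-0.034],"rot":[0,0,0],"jaw":0.06},{"linear":[-0.022,0,-0.034],"rot":[0,0,0],"jaw":0.06},{"linear":[-0.022,0,-0.034],"rot":[0,0,0],"jaw":0.06},{"linear":[-0.022,0,-0.034],"rot":[0,0,0],"jaw":0.06},{"linear":[-0.019,0,-0.026],"rot":[0,0,0],"jaw":0.06},{"linear":[0,0,0],"rot":[0,0,0],"jaw":0.06},{"linear":[0,0,0],"rot":[0,0,0],"jaw":0.06}]'
python3 - <<'E'
from h import *
s=readout.get_state(); Rm=R.from_rotvec(s["orientation"]).as_matrix(); c=cam("wrist"); im=eyes.capture("wrist")[:,:,::-1].copy(); 
for P in ([.5767,-.0552,.09],[s["eef_pos"][0],s["eef_pos"][1],.09]): cv2.circle(im,tuple(int(x) for x in proj(c,P)[0]),3,(0,0,255) if P[0]==.5767 else (0,255,0),1)
cv2.imwrite("pics/w4.png",im)
print(s["eef_pos"],(Rm.T@(np.array([.5767,-.0552,.046])-s["eef_pos"])).round(4))
cv2.imwrite("pics/s4.png",eyes.capture("scene")[:,:,::-1])
E
```

```text
time: 6.3
eef_pos: [0.4495, -0.2514, 0.1951]
orientation: [0.003, 2.219, -2.222]
ft_force: [1.1, -0.9, -0.2]
gripper_width: 0.0602
time: 6.97
eef_pos: [0.5764, -0.0538, 0.1917]
orientation: [-0.004, 2.22, -2.221]
ft_force: [0.3, -0.6, 0.2]
gripper_width: 0.06
[ 0.57638617 -0.05377391  0.1917148 ] [-0.0005  0.1457  0.0014]
```

View pics/w4.png

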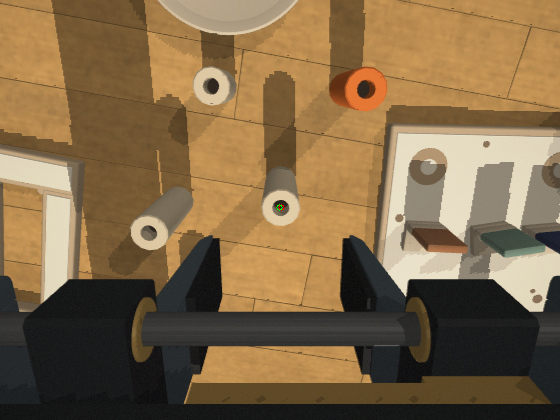

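View pics/s4.png

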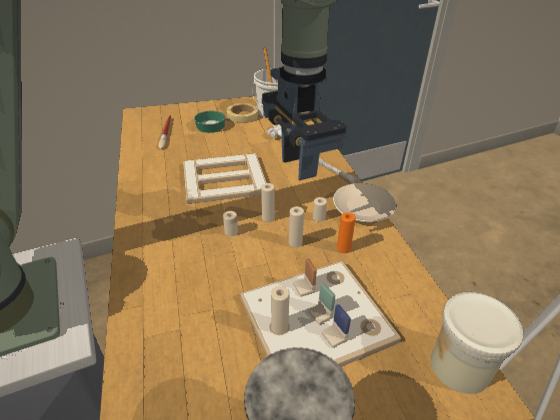

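Prop C stands on its print (scene 280,310). Prop B's bore is at (280,208), exactly below the grasp. I lower and grip.

```bash
python3 -m handwheel '[{"linear":[-0.0005,0.04,0.001],"rot":[0,0,0],"jaw":0.06},{"linear":[0,0.04,0],"rot":[0,0,0],"jaw":0.06},{"linear":[0,0.035,0],"rot":[0,0,0],"jaw":0.06},{"linear":[0,0.025,0],"rot":[0,0,0],"jaw":0.06},{"linear":[0,0.005,0],"rot":[0,0,0],"jaw":0.06},{"linear":[0,0,0],"rot":[0,0,0],"jaw":0.06},{"linear":[0,0,0],"rot":[0,0,0],"jaw":0.06}]'
```

```text
time: 7.65
eef_pos: [0.5772, -0.0571, 0.0487]
orientation: [0.004, 2.221, -2.222]
ft_force: [-0.5, 0.2, 1.4]
gripper_width: 0.0602
```

```bash
python3 -m handwheel '[{"linear":[0.0005,0.003,-0.002],"rot":[0,0,0],"jaw":0.04},{"linear":[0,0,0],"rot":[0,0,0],"jaw":0.02},{"linear":[0,0,0],"rot":[0,0,0],"jaw":0.02},{"linear":[0,0,0],"rot":[0,0,0],"jaw":0.02},{"linear":[0,0,0],"rot":[0,0,0],"jaw":0.02}]'
```

```text
time: 8.07
eef_pos: [0.5763, -0.054, 0.0451]
orientation: [0.001, 2.221, -2.221]
ft_force: [-0.4, -0.2, -1.4]
gripper_width: 0.029
```

```bash
python3 -m handwheel '[{"linear":[0,-0.02,0],"rot":[0,0,0],"jaw":0.02},{"linear":[0,-0.04,0],"rot":[0,0,0],"jaw":0.02},{"linear":[0,-0.04,0],"rot":[0,0,0],"jaw":0.02},{"linear":[-0.003,0,0.025],"rot":[0,0,0],"jaw":0.02},{"linear":[-0.005,0,0.035],"rot":[0,0,0],"jaw":0.02},{"linear":[-0.005,0,0.035],"rot":[0,0,0],"jaw":0.02},{"linear":[-0.003,0,0.03],"rot":[0,0,0],"jaw":0.02},{"linear":[-0.002,0,0.012],"rot":[0,0,0],"jaw":0.02}]'
python3 -m handwheel '[{"linear":[0,0,0],"rot":[0,0,0],"jaw":0.02},{"linear":[0,0,0],"rot":[0,0,0],"jaw":0.02},{"linear":[0,0,0],"rot":[0,0,0],"jaw":0.02}]'
python3 - <<'E'
from h import *
s=readout.get_state(); Rm=R.from_rotvec(s["orientation"]).as_matrix(); print(s["eef_pos"],(Rm.T@(np.array([.5947,-.1912,.063])-s["eef_pos"])).round(4))
E
```

```text
time: 8.73
eef_pos: [0.594, -0.1948, 0.1444]
orientation: [-0.003, -2.218, 2.222]
ft_force: [-1.0, 0.4, -2.0]
gripper_width: 0.0297
time: 8.98
eef_pos: [0.5936, -0.1898, 0.1441]
orientation: [0.002, -2.222, 2.22]
ft_force: [0.3, -0.3, -0.8]
gripper_width: 0.0296
[ 0.59359282 -0.1897535   0.14414752] [-0.0012  0.0811  0.0015]
```

```bash
python3 -m handwheel '[{"linear":[-0.0005,0.03,0],"rot":[0,0,0],"jaw":0.02},{"linear":[0,0.03,0],"rot":[0,0,0],"jaw":0.02},{"linear":[0,0.012,0],"rot":[0,0,0],"jaw":0.02},{"linear":[0,0.005,0],"rot":[0,0,0],"jaw":0.02},{"linear":[0,0,0],"rot":[0,0,0],"jaw":0.02},{"linear":[0,0,0],"rot":[0,0,0],"jaw":0.02}]'
python3 -m handwheel '[{"linear":[0,0,0],"rot":[0,0,0],"jaw":0.02}]'
```

```text
time: 9.48
eef_pos: [0.5952, -0.1903, 0.0683]
orientation: [0.0, 2.22, -2.221]
ft_force: [0.4, 0.3, -0.2]
gripper_width: 0.0297
time: 9.57
eef_pos: [0.5956, -0.1909, 0.069]
orientation: [0.003, 2.219, -2.221]
ft_force: [0.9, -0.0, -1.3]
gripper_width: 0.029
```

```bash
python3 -m handwheel '[{"linear":[0.0005,0.003,0],"rot":[0,0,0],"jaw":0.02},{"linear":[0,0.0015,0],"rot":[0,0,0],"jaw":0.02},{"linear":[0,0.001,0],"rot":[0,0,0],"jaw":0.02},{"linear":[0,0,0],"rot":[0,0,0],"jaw":0.02}]';python3 -m handwheel '[{"linear":[0,0.0005,0],"rot":[0,0,0],"jaw":0.02},{"linear":[0,0,0],"rot":[0,0,0],"jaw":0.02}]'
```

```text
time: 9.9
eef_pos: [0.5943, -0.1912, 0.0631]
orientation: [0.002, 2.221, -2.221]
ft_force: [-1.2, 0.9, 4.0]
gripper_width: 0.0296
time: 10.07
eef_pos: [0.5943, -0.1911, 0.0631]
orientation: [0.002, 2.221, -2.221]
ft_force: [-1.2, 1.8, 6.4]
gripper_width: 0.0295
```

Contact again. I release and go to prop A at (0.556,0.047).

```bash
python3 -m handwheel '[{"linear":[0,0,0],"rot":[0,0,0],"jaw":0.034},{"linear":[0,0,0],"rot":[0,0,0],"jaw":0.06},{"linear":[0,0,0],"rot":[0,0,0],"jaw":0.06},{"linear":[0,0,0],"rot":[0,0,0],"jaw":0.06},{"linear":[0,-0.02,0],"rot":[0,0,0],"jaw":0.06},{"linear":[0,-0.04,0],"rot":[0,0,0],"jaw":0.06},{"linear":[0,-0.04,0],"rot":[0,0,0],"jaw":0.06},{"linear":[0,-0.03,0],"rot":[0,0,0],"jaw":0.06}]'
python3 -m handwheel '[{"linear":[0.006,0,-0.036],"rot":[0,0,0],"jaw":0.06},{"linear":[0.006,0,-0.036],"rot":[0,0,0],"jaw":0.06},{"linear":[0.006,0,-0.036],"rot":[0,0,0],"jaw":0.06},{"linear":[0.006,0,-0.036],"rot":[0,0,0],"jaw":0.06},{"linear":[0.006,0,-0.036],"rot":[0,0,0],"jaw":0.06},{"linear":[0.005,0,-0.036],"rot":[0,0,0],"jaw":0.06},{"linear":[0.003,0,-0.022],"rot":[0,0,0],"jaw":0.06},{"linear":[0,0,0],"rot":[0,0,0],"jaw":0.06}]'
python3 - <<'E'
from h import *
s=readout.get_state(); Rm=R.from_rotvec(s["orientation"]).as_matrix(); c=cam("wrist"); im=eyes.capture("wrist")[:,:,::-1].copy(); 
for P in ([.5560,.047,.09],[s["eef_pos"][0],s["eef_pos"][1],.09]): cv2.circle(im,tuple(int(x) for x in proj(c,P)[0]),3,(0,0,255) if P[0]==.556 else (0,255,0),1)
cv2.imwrite("pics/w5.png",im)
print(s["eef_pos"],(Rm.T@(np.array([.556,.047,.046])-s["eef_pos"])).round(4))
E
```

```text
time: 10.73
eef_pos: [0.5947, -0.1913, 0.1943]
orientation: [0.003, 2.219, -2.221]
ft_force: [1.4, -0.4, -0.3]
gripper_width: 0.0601
time: 11.4
eef_pos: [0.5551, 0.0509, 0.1913]
orientation: [-0.005, 2.222, -2.218]
ft_force: [0.2, -1.4, 0.3]
gripper_width: 0.0602
[0.55513273 0.05093672 0.19134424] [-0.0009  0.1453  0.0042]
```

View pics/w5.png

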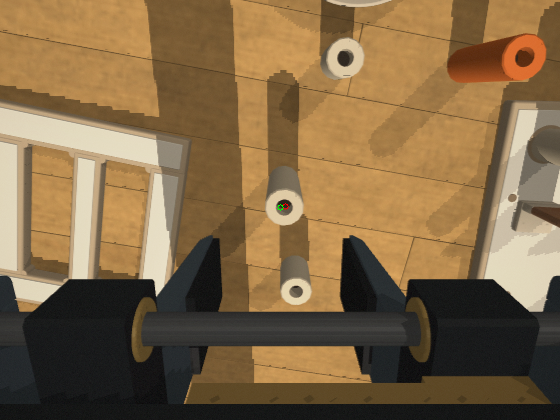

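Prop A's bore is at (284,208), on the predicted mark. The short prop at (295,290) stays clear behind.

```bash
python3 -m handwheel '[{"linear":[-0.0005,0.04,0.002],"rot":[0,0,0],"jaw":0.06},{"linear":[0,0.04,0],"rot":[0,0,0],"jaw":0.06},{"linear":[0,0.035,0],"rot":[0,0,0],"jaw":0.06},{"linear":[0,0.025,0],"rot":[0,0,0],"jaw":0.06},{"linear":[0,0.007,0],"rot":[0,0,0],"jaw":0.06},{"linear":[0,0,0],"rot":[0,0,0],"jaw":0.06},{"linear":[0,0,0],"rot":[0,0,0],"jaw":0.06}]'
```

```text
time: 12.03
eef_pos: [0.5576, 0.0442, 0.0452]
orientation: [0.003, 2.221, -2.221]
ft_force: [-0.5, -0.6, 0.5]
gripper_width: 0.0597
```

```bash
python3 -m handwheel '[{"linear":[0.0005,0,-0.0025],"rot":[0,0,0],"jaw":0.04},{"linear":[0,0,0],"rot":[0,0,0],"jaw":0.02},{"linear":[0,0,0],"rot":[0,0,0],"jaw":0.02},{"linear":[0,0,0],"rot":[0,0,0],"jaw":0.02},{"linear":[0,0,0],"rot":[0,0,0],"jaw":0.02}]'
```

```text
time: 12.45
eef_pos: [0.5564, 0.0476, 0.0452]
orientation: [0.002, 2.221, -2.221]
ft_force: [0.3, -0.0, 4.5]
gripper_width: 0.0296
```

Route passes above the standing prop (top 0.108), so I lift 155 mm.

```bash
python3 -m handwheel '[{"linear":[0,-0.02,0],"rot":[0,0,0],"jaw":0.02},{"linear":[0,-0.04,0],"rot":[0,0,0],"jaw":0.02},{"linear":[0,-0.04,0],"rot":[0,0,0],"jaw":0.02},{"linear":[0,-0.04,0],"rot":[0,0,0],"jaw":0.02},{"linear":[0,-0.015,0.01],"rot":[0,0,0],"jaw":0.02},{"linear":[-0.004,0,0.03],"rot":[0,0,0],"jaw":0.02},{"linear":[-0.004,0,0.036],"rot":[0,0,0],"jaw":0.02},{"linear":[-0.004,0,0.036],"rot":[0,0,0],"jaw":0.02}]'
python3 -m handwheel '[{"linear":[-0.004,0,0.038],"rot":[0,0,0],"jaw":0.02},{"linear":[-0.004,0,0.038],"rot":[0,0,0],"jaw":0.02},{"linear":[-0.004,0,0.038],"rot":[0,0,0],"jaw":0.02},{"linear":[-0.004,0,0.038],"rot":[0,0,0],"jaw":0.02},{"linear":[-0.004,0,0.038],"rot":[0,0,0],"jaw":0.02},{"linear":[-0.004,0,0.038],"rot":[0,0,0],"jaw":0.02},{"linear":[0,0,0.023],"rot":[0,0,0],"jaw":0.02},{"linear":[0,0,0],"rot":[0,0,0],"jaw":0.02}]'
python3 -m handwheel '[{"linear":[0,0,0],"rot":[0,0,0],"jaw":0.02},{"linear":[0,0,0],"rot":[0,0,0],"jaw":0.02}]'
python3 - <<'E'
from h import *
s=readout.get_state(); Rm=R.from_rotvec(s["orientation"]).as_matrix(); print(s["eef_pos"],(Rm.T@(np.array([.5922,-.3152,.0632])-s["eef_pos"])).round(4)) 
c=cam("wrist"); im=eyes.capture("wrist")[:,:,::-1].copy(); cv2.imwrite("pics/w6.png",im)
E
```

```text
time: 13.12
eef_pos: [0.5679, -0.0652, 0.2002]
orientation: [-0.001, 2.22, -2.22]
ft_force: [-0.4, -0.0, -1.2]
gripper_width: 0.0297
time: 13.78
eef_pos: [0.5913, -0.3207, 0.1985]
orientation: [-0.005, -2.216, 2.221]
ft_force: [-0.3, -0.3, -1.0]
gripper_width: 0.0292
time: 13.95
eef_pos: [0.5917, -0.3147, 0.1991]
orientation: [0.001, -2.222, 2.22]
ft_force: [1.0, 0.2, -1.8]
gripper_width: 0.0297
[ 0.59166073 -0.3147315   0.19912796] [-0.0006  0.1359  0.0006]
```

View pics/w6.png

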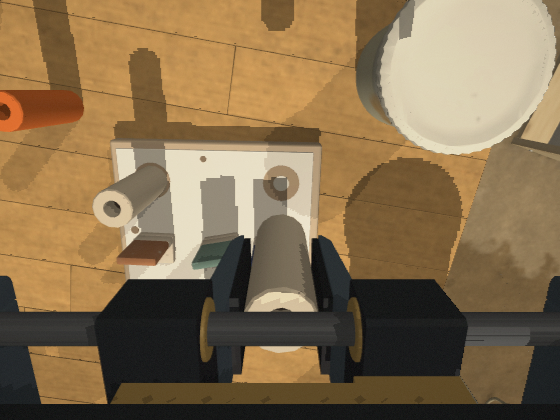

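```bash
python3 -m handwheel '[{"linear":[0,0.035,0],"rot":[0,0,0],"jaw":0.02},{"linear":[0,0.035,0],"rot":[0,0,0],"jaw":0.02},{"linear":[0,0.035,0],"rot":[0,0,0],"jaw":0.02},{"linear":[0,0.02,0],"rot":[0,0,0],"jaw":0.02},{"linear":[0,0.005,0],"rot":[0,0,0],"jaw":0.02},{"linear":[0,0,0],"rot":[0,0,0],"jaw":0.02},{"linear":[0,0,0],"rot":[0,0,0],"jaw":0.02},{"linear":[0,0,0],"rot":[0,0,0],"jaw":0.02}]'
```

```text
time: 14.67
eef_pos: [0.5935, -0.3158, 0.072]
orientation: [0.004, 2.217, -2.222]
ft_force: [0.1, 0.1, -0.5]
gripper_width: 0.0296
```

```bash
python3 -m handwheel '[{"linear":[0.0005,0.004,-0.0005],"rot":[0,0,0],"jaw":0.02},{"linear":[0,0.003,0],"rot":[0,0,0],"jaw":0.02},{"linear":[0,0.001,0],"rot":[0,0,0],"jaw":0.02},{"linear":[0,0,0],"rot":[0,0,0],"jaw":0.02},{"linear":[0,0,0],"rot":[0,0,0],"jaw":0.02}]'; python3 -m handwheel '[{"linear":[0,0.001,0],"rot":[0,0,0],"jaw":0.02},{"linear":[0,0,0],"rot":[0,0,0],"jaw":0.02}]'
```

```text
time: 15.08
eef_pos: [0.5921, -0.3153, 0.0632]
orientation: [0.003, 2.22, -2.222]
ft_force: [-1.0, 1.7, 5.3]
gripper_width: 0.0294
time: 15.25
eef_pos: [0.5921, -0.3153, 0.0632]
orientation: [0.003, 2.219, -2.222]
ft_force: [-2.3, 1.7, 9.3]
gripper_width: 0.0297
```

```bash
python3 -m handwheel '[{"linear":[0,0,0],"rot":[0,0,0],"jaw":0.034},{"linear":[0,0,0],"rot":[0,0,0],"jaw":0.06},{"linear":[0,0,0],"rot":[0,0,0],"jaw":0.06},{"linear":[0,0,0],"rot":[0,0,0],"jaw":0.06},{"linear":[0,-0.02,0],"rot":[0,0,0],"jaw":0.06},{"linear":[0,-0.04,0],"rot":[0,0,0],"jaw":0.06},{"linear":[0,-0.04,0],"rot":[0,0,0],"jaw":0.06},{"linear":[0,-0.04,0],"rot":[0,0,0],"jaw":0.06}]'
python3 -m handwheel '[{"linear":[0.01,-0.03,-0.01],"rot":[0,0,0],"jaw":0.06},{"linear":[0.025,-0.025,-0.02],"rot":[0,0,0],"jaw":0.06},{"linear":[0.025,-0.025,-0.02],"rot":[0,0,0],"jaw":0.06},{"linear":[0.025,-0.025,-0.01],"rot":[0,0,0],"jaw":0.06},{"linear":[0.015,-0.02,0],"rot":[0,0,0],"jaw":0.06},{"linear":[0,0,0],"rot":[0,0,0],"jaw":0.06},{"linear":[0,0,0],"rot":[0,0,0],"jaw":0.06},{"linear":[0,0,0],"rot":[0,0,0],"jaw":0.06}]'
python3 - <<'E'
from h import *
import pickle
s=readout.get_state(); c=cam("wrist"); im=eyes.capture("wrist")[:,:,::-1].copy(); cv2.imwrite("pics/w7.png",im); print(s["eef_pos"]); pickle.dump(c,open("w7.pkl","wb"))
E
```

```text
time: 15.92
eef_pos: [0.591, -0.3149, 0.2012]
orientation: [0.001, -2.221, 2.22]
ft_force: [0.4, -0.3, -0.9]
gripper_width: 0.0598
time: 16.58
eef_pos: [0.4915, -0.2551, 0.3243]
orientation: [0.001, -2.221, 2.22]
ft_force: [0.1, 0.5, 0.4]
gripper_width: 0.0601
[ 0.49154294 -0.25505174  0.32430994]
```

View pics/w7.png

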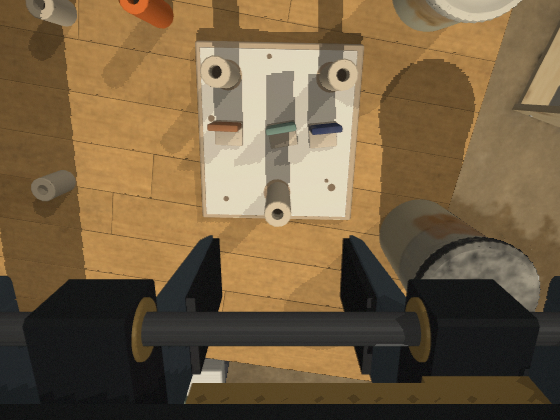

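All three props stand: bores at about (216,72), (342,75) and (277,213), with the tiles unmoved at (224,127), (281,128) and (326,129). I'll measure the tops and the shelf corners.

Run:
```python
from h import *
import pickle
c=pickle.load(open("w7.pkl","rb")); im=cv2.imread("pics/w7.png"); g=cv2.cvtColor(im,cv2.COLOR_BGR2GRAY)
T={(216,72):(.5947,-.1912),(342,75):(.5922,-.3152),(277,213):(.4495,-.2503)}
for (u,v),t in T.items():
    r=6; w=g[v-r:v+r+1,u-r:u+r+1].astype(float); wt=np.clip((w.min()+np.percentile(w,60))/2-w,0,None); yy,xx=np.mgrid[-r:r+1,-r:r+1]
    q=np.array([u+(xx*wt).sum()/wt.sum(),v+(yy*wt).sum()/wt.sum()]); print(q.round(1),onplane(c,q,.108)[0].round(4),t)
# shelf white top outline
m=((im.min(2)>150)).astype(np.uint8)*255; m=cv2.morphologyEx(m,cv2.MORPH_CLOSE,np.ones((3,3)))
for uv in [(201,47),(359,49),(350,217),(205,217)]: print(uv,onplane(c,uv,.018)[0].round(4))
th=np.radians(-1.16); Rr=np.array([[np.cos(th),-np.sin(th)],[np.sin(th),np.cos(th)]])
cor=(np.array([[.11,.1],[.11,-.1],[-.11,-.1],[-.11,.1]])@Rr.T)+[.5215,-.2517]; print(cor.round(4), proj(c,np.c_[cor,[.018]*4]).round(0))
```

```text
[216.3  71.5] [ 0.5942 -0.193   0.108 ] (0.5947, -0.1912)
[341.5  74.8] [ 0.5912 -0.3147  0.108 ] (0.5922, -0.3152)
[277.4 211.6] [ 0.4512 -0.2519  0.108 ] (0.4495, -0.2503)
(201, 47) [ 0.6252 -0.1618  0.018 ]
(359, 49) [ 0.623  -0.3476  0.018 ]
(350, 217) [ 0.4143 -0.3486  0.018 ]
(205, 217) [ 0.4142 -0.1539  0.018 ]
[[ 0.6335 -0.1539]
 [ 0.6295 -0.3539]
 [ 0.4095 -0.3495]
 [ 0.4135 -0.1495]] [[194.  39.]
 [365.  43.]
 [350. 220.]
 [202. 217.]]
```

Props are within about 2 mm of the prints. Now over to the bat.

```bash
python3 -m handwheel '[{"linear":[0,0,-0.03],"rot":[0,0,0],"jaw":0.06},{"linear":[0,0,-0.04],"rot":[0,0,0],"jaw":0.06},{"linear":[0,0,-0.04],"rot":[0,0,0],"jaw":0.06},{"linear":[0,0,-0.04],"rot":[0,0,0],"jaw":0.06},{"linear":[0,0,-0.04],"rot":[0,0,0],"jaw":0.06},{"linear":[0,0,-0.04],"rot":[0,0,0],"jaw":0.06},{"linear":[0,0,-0.04],"rot":[0,0,0],"jaw":0.06},{"linear":[0,0,-0.04],"rot":[0,0,0],"jaw":0.06}]'
python3 -m handwheel '[{"linear":[0,0,-0.04],"rot":[0,0,0],"jaw":0.06},{"linear":[0,0,-0.04],"rot":[0,0,0],"jaw":0.06},{"linear":[0,0,-0.04],"rot":[0,0,0],"jaw":0.06},{"linear":[0,0,-0.04],"rot":[0,0,0],"jaw":0.06},{"linear":[0,0,-0.02],"rot":[0,0,0],"jaw":0.06},{"linear":[0,0,0],"rot":[0,0,0],"jaw":0.06},{"linear":[0,0,0],"rot":[0,0,0],"jaw":0.06},{"linear":[0,0,0],"rot":[0,0,0],"jaw":0.06}]'
python3 - <<'E'
from h import *
import pickle
s=readout.get_state(); c=cam("wrist"); im=eyes.capture("wrist")[:,:,::-1].copy(); cv2.imwrite("pics/w8.png",im); print(s["eef_pos"],s["joints"]); pickle.dump(c,open("w8.pkl","wb"))
E
```

```text
time: 17.3
eef_pos: [0.4914, 0.057, 0.3235]
orientation: [0.003, -2.219, 2.22]
ft_force: [-0.1, 0.2, 0.9]
gripper_width: 0.06
time: 17.97
eef_pos: [0.4917, 0.2345, 0.324]
orientation: [0.002, -2.218, 2.222]
ft_force: [-0.1, 0.4, -1.0]
gripper_width: 0.06
[0.49166725 0.23446572 0.32398755] [ 4.24322253e-01  2.24572027e-01  1.42416418e+00 -7.41447633e-04
  1.49572819e+00  1.99542362e+00]
```

View pics/w8.png

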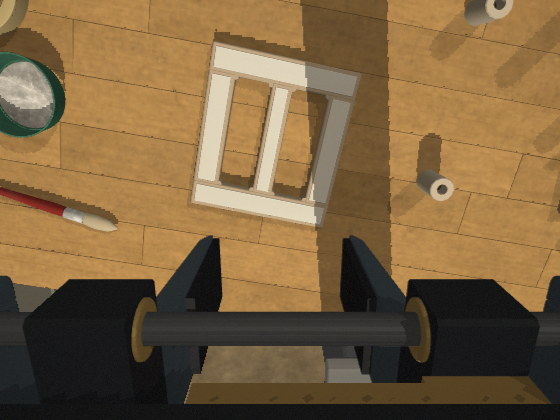

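The bat is at about (276,135), turned about -10°. Enlarged crop for its corners.

Run:
```python
from h import *
import pickle
c=pickle.load(open("w8.pkl","rb")); im=cv2.imread("pics/w8.png"); 
# rectify plane z=.016: 1px=0.5mm, origin x0 .66,y0 .37 ; image right = -y, down = -x
px=np.array([[0,0],[560,0],[560,560],[0,560]],np.float32)
W=np.array([[.66-v*.0005,.38-u*.0005,.016] for u,v in px]); H=cv2.getPerspectiveTransform(proj(c,W).astype(np.float32),px)
r=cv2.warpPerspective(im,H,(560,560),flags=cv2.INTER_CUBIC); cv2.imwrite("pics/r8.png",r)
hsv=cv2.cvtColor(r,cv2.COLOR_BGR2HSV); m=(hsv[...,1]<75).astype(np.uint8); m=cv2.morphologyEx(m,cv2.MORPH_OPEN,np.ones((5,5)))
n,l,s,ce=cv2.connectedComponentsWithStats(m); k=1+np.argmax(s[1:,4]); m=(l==k).astype(np.uint8)
cs,h=cv2.findContours(m,cv2.RETR_CCOMP,cv2.CHAIN_APPROX_NONE)
for ct in cs:
    if cv2.contourArea(ct)<2000: continue
    (u,v),(a,b),an=cv2.minAreaRect(ct); print("xy",round(.66-v*.0005,4),round(.38-u*.0005,4),"size mm",a/2,b/2,an)
cv2.imwrite("pics/m8.png",m*255)
```

```text
xy 0.5982 0.2278 size mm 173.1062774658203 25.192428588867188 11.625898361206055
```

View pics/r8.png

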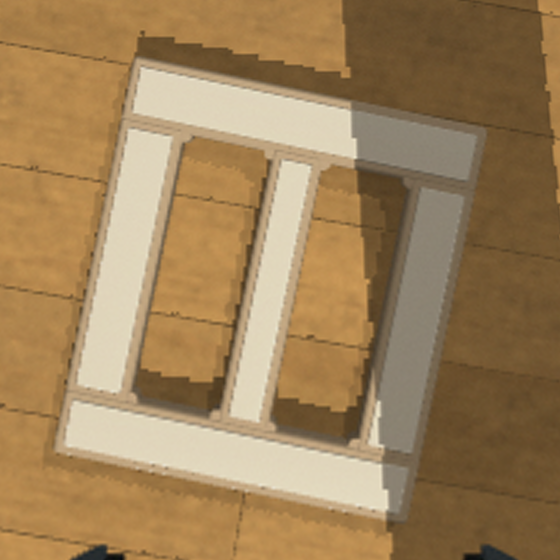

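View pics/m8.png

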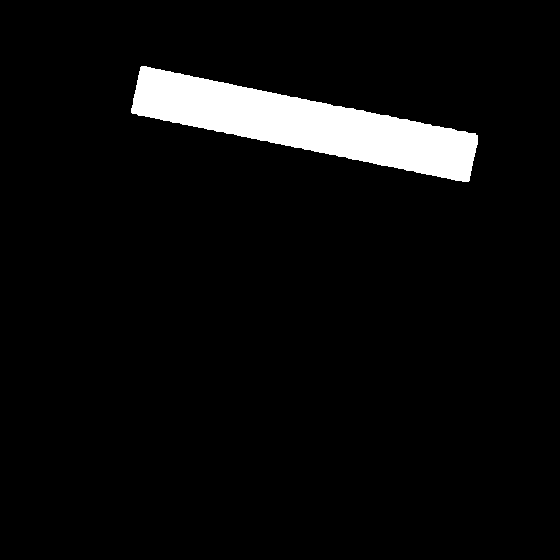

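Run:
```python
from h import *
r=cv2.imread("pics/r8.png"); hsv=cv2.cvtColor(r,cv2.COLOR_BGR2HSV); m=(hsv[...,1]<75).astype(np.uint8); m=cv2.morphologyEx(m,cv2.MORPH_OPEN,np.ones((5,5)))
n,l,s,ce=cv2.connectedComponentsWithStats(m)
f=lambda u,v:(round(.66-v*.0005,4),round(.38-u*.0005,4))
al=[]
for k in range(1,n):
    if s[k,4]<3000: continue
    ct=cv2.findContours((l==k).astype(np.uint8),0,1)[0][0]; al.append(ct)
    (u,v),(a,b),an=cv2.minAreaRect(ct); print(f(u,v),a/2,b/2,round(an,2))
(u,v),(a,b),an=cv2.minAreaRect(np.vstack(al)); print("all",f(u,v),a/2,b/2,an)
s=readout.get_state(); print(s["eef_pos"])
```

```text
(0.5982, 0.2278) 173.1062774658203 25.192428588867188 11.63
(0.5298, 0.3179) 24.14284324645996 132.79483032226562 11.67
(0.5148, 0.245) 17.254697799682617 132.69200134277344 11.75
(0.4999, 0.1722) 24.526235580444336 133.20892333984375 11.66
(0.4317, 0.2622) 172.8843231201172 25.2130126953125 11.5
all (0.515, 0.245) 173.1460418701172 195.29331970214844 11.656243324279785
[0.49173914 0.2340297  0.32446539]
```

```bash
python3 -m handwheel '[{"linear":[-0.0233,0.02,-0.011],"rot":[0,0,0],"jaw":0.058},{"linear":[0,0.03,0],"rot":[0,0.1,0],"jaw":0.058},{"linear":[0,0.03,0],"rot":[0,0.1035,0],"jaw":0.058},{"linear":[0,0.04,0],"rot":[0,0,0],"jaw":0.058},{"linear":[0,0.04,0],"rot":[0,0,0],"jaw":0.058},{"linear":[0,0.04,0],"rot":[0,0,0],"jaw":0.058},{"linear":[0,0.03,0],"rot":[0,0,0],"jaw":0.058},{"linear":[0,0,0],"rot":[0,0,0],"jaw":0.058}]'
python3 -m handwheel '[{"linear":[0,0,0],"rot":[0,0,0],"jaw":0.058},{"linear":[0,0,0],"rot":[0,0,0],"jaw":0.058}]'
python3 - <<'E'
from h import *
s=readout.get_state(); Rm=R.from_rotvec(s["orientation"]).as_matrix(); c=cam("wrist"); im=eyes.capture("wrist")[:,:,::-1].copy(); cv2.imwrite("pics/w9.png",im)
print(s["eef_pos"],(Rm.T@(np.array([.515,.245,.004])-s["eef_pos"])).round(4),Rm.round(4), np.degrees(np.arctan2(Rm[1,2],Rm[0,2])))
E
```

```text
time: 18.68
eef_pos: [0.5107, 0.2424, 0.0893]
orientation: [-0.205, -2.1, 2.115]
ft_force: [-1.1, -0.1, -0.8]
gripper_width: 0.0578
time: 18.85
eef_pos: [0.5166, 0.2458, 0.0974]
orientation: [-0.221, -2.117, 2.113]
ft_force: [0.1, -0.4, 0.1]
gripper_width: 0.058
[0.51660141 0.24579448 0.09744949] [0.0017 0.0934 0.0013] [[-0.9791  0.0034 -0.2035]
 [ 0.2036  0.0013 -0.9791]
 [-0.003  -1.     -0.002 ]] -101.74464952857312
```

View pics/w9.png

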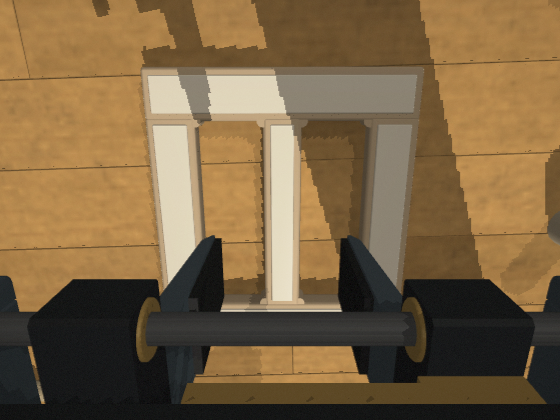

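The rib (282,215) is square and centred between the fingers (gap midpoint 281). Check rib centre from this view.

```bash
python3 - <<'E'
from h import *
c=cam("wrist")
P=onplane(c,[(282,120),(284,303),(142,69),(423,67)],.016); print(P.round(4)); print(P[:2].mean(0), np.linalg.norm(P[0]-P[1]), np.degrees(np.arctan2(*(P[0]-P[1])[[1,0]])))
print(readout.get_state()["eef_pos"])
E
python3 -m handwheel '[{"linear":[0.001,0.03,0],"rot":[0,0,0],"jaw":0.058},{"linear":[0,0.03,0],"rot":[0,0,0],"jaw":0.058},{"linear":[0,0.02,0],"rot":[0,0,0],"jaw":0.058},{"linear":[0,0.007,0],"rot":[0,0,0],"jaw":0.058},{"linear":[0,0,0],"rot":[0,0,0],"jaw":0.058},{"linear":[0,0,0],"rot":[0,0,0],"jaw":0.058},{"linear":[0,0,0],"rot":[0,0,0],"jaw":0.058}]'
```

```text
[[0.5824 0.2315 0.016 ]
 [0.448  0.2576 0.016 ]
 [0.6314 0.3122 0.016 ]
 [0.5964 0.1375 0.016 ]]
[0.51520203 0.24455987 0.016     ] 0.13692339683450852 -10.9929242937856
[0.51688644 0.24618166 0.09804659]
time: 19.48
eef_pos: [0.5156, 0.2469, 0.0106]
orientation: [-0.22, -2.118, 2.114]
ft_force: [0.1, 0.4, 0.0]
gripper_width: 0.0584
```

```bash
python3 -m handwheel '[{"linear":[0,0.004,0.0015],"rot":[0,0,0],"jaw":0.058},{"linear":[0,0.002,0],"rot":[0,0,0],"jaw":0.045},{"linear":[0,0,0],"rot":[0,0,0],"jaw":0.03},{"linear":[0,0,0],"rot":[0,0,0],"jaw":0.015},{"linear":[0,0,0],"rot":[0,0,0],"jaw":0.015},{"linear":[0,0,0],"rot":[0,0,0],"jaw":0.015},{"linear":[0,0,0],"rot":[0,0,0],"jaw":0.015}]'
```

```text
time: 20.07
eef_pos: [0.5138, 0.245, 0.0025]
orientation: [-0.217, -2.115, 2.114]
ft_force: [0.5, 0.8, 0.1]
gripper_width: 0.026
```

```bash
python3 -m handwheel '[{"linear":[0,-0.008,0],"rot":[0,0,0],"jaw":0.015},{"linear":[0,-0.015,0],"rot":[0,0,0],"jaw":0.015},{"linear":[0,-0.02,0],"rot":[0,0,0],"jaw":0.015},{"linear":[0,-0.025,0],"rot":[0,0,0],"jaw":0.015},{"linear":[0,-0.025,0],"rot":[0,0,0],"jaw":0.015},{"linear":[0,-0.025,0],"rot":[0,0,0],"jaw":0.015},{"linear":[0,-0.025,0],"rot":[0,0,0],"jaw":0.015},{"linear":[0,-0.025,0],"rot":[0,0,0],"jaw":0.015}]'
python3 -m handwheel '[{"linear":[0,-0.02,0],"rot":[0,0,0],"jaw":0.015},{"linear":[0,-0.01,0],"rot":[0,0,0],"jaw":0.015},{"linear":[0,0,0],"rot":[0,0,0],"jaw":0.015}]'
python3 - <<'E'
from h import *
for n in("wrist","scene"): cv2.imwrite(f"pics/{n}10.png",eyes.capture(n)[:,:,::-1])
s=readout.get_state(); print(s["eef_pos"],s["torque"])
E
```

```text
time: 20.73
eef_pos: [0.5121, 0.2439, 0.1706]
orientation: [-0.213, -2.111, 2.115]
ft_force: [0.8, -0.1, -7.1]
gripper_width: 0.0258
time: 20.98
eef_pos: [0.5142, 0.2449, 0.2022]
orientation: [-0.219, -2.117, 2.114]
ft_force: [0.4, 0.1, -6.6]
gripper_width: 0.0256
[0.51255728 0.24418508 0.19901092] [ 0.04660511  0.08872292 -0.00186313]
```

View pics/wrist10.png

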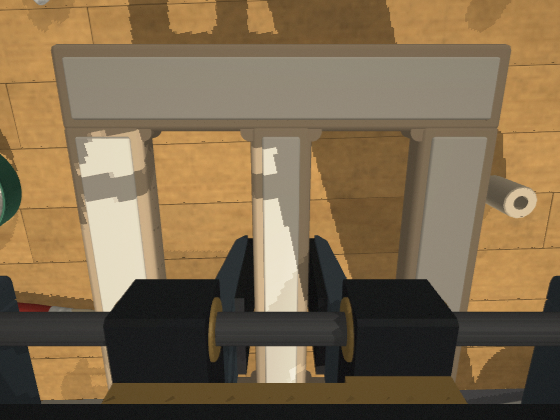

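View pics/scene10.png

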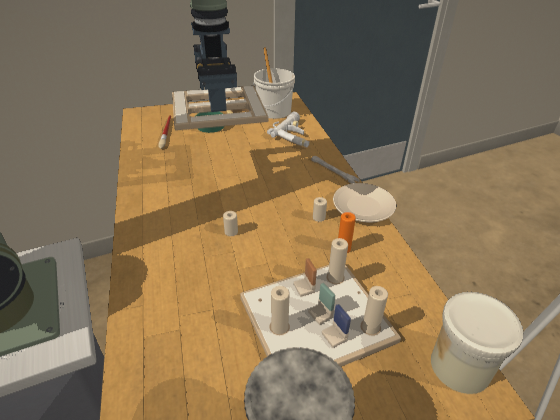

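The bat is held level: about 6.6 N of weight, and the far bar is horizontal at row ~45. I work out its pose in the hand from the far bar's corners and bar edge.

Run:
```python
from h import *
i=eyes.camera_info("wrist"); K=i["mtx"]; T=np.array(i["T_tool_cam"])
def tool(uv,h): # plane h above TCP i.e. tool y=-h
    d=T[:3,:3]@np.linalg.inv(K)@np.array([*uv,1.]); o=T[:3,3]; return o+d*((-h-o[1])/d[1])
# top face at h=.0135 above TCP. tool x = -world-ish bat x ; z = -bat y
for n,uv in dict(farL=(53,46),farR=(510,45),panelL=(63,56),panelR=(501,56),ribL=(253,134),ribR=(311,134),ribL2=(257,250),ribR2=(310,250),barNear=(282,129)).items(): print(n,tool(uv,.0135).round(4))
```

```text
farL [-0.1018 -0.0135 -0.0879]
farR [-0.1023 -0.0135  0.0893]
panelL [-0.0982 -0.0135 -0.0847]
panelR [-0.0983 -0.0135  0.0865]
ribL [-0.0682 -0.0135 -0.0111]
ribR [-0.0682 -0.0135  0.013 ]
ribL2 [-0.0159 -0.0135 -0.0104]
ribR2 [-0.0159 -0.0135  0.0138]
barNear [-0.0702 -0.0135  0.0009]
```

```bash
python3 -m handwheel '[{"linear":[0,0,0],"rot":[0,-0.03,0],"jaw":0.015},{"linear":[0,0,0],"rot":[0,-0.05,0],"jaw":0.015},{"linear":[0,0,0],"rot":[0,-0.05,0],"jaw":0.015},{"linear":[0,0,0],"rot":[0,-0.053,0],"jaw":0.015},{"linear":[0,0,0.01],"rot":[0,0,0],"jaw":0.015},{"linear":[-0.001,0,0.02],"rot":[0,0,0],"jaw":0.015},{"linear":[-0.001,0,0.028],"rot":[0,0,0],"jaw":0.015},{"linear":[-0.001,0,0.028],"rot":[0,0,0],"jaw":0.015}]'
python3 -m handwheel '[{"linear":[-0.001,0,0.028],"rot":[0,0,0],"jaw":0.015},{"linear":[-0.001,0,0.028],"rot":[0,0,0],"jaw":0.015},{"linear":[-0.001,0,0.028],"rot":[0,0,0],"jaw":0.015},{"linear":[-0.001,0,0.028],"rot":[0,0,0],"jaw":0.015},{"linear":[-0.001,0,0.028],"rot":[0,0,0],"jaw":0.015},{"linear":[-0.001,0,0.028],"rot":[0,0,0],"jaw":0.015},{"linear":[-0.001,0,0.028],"rot":[0,0,0],"jaw":0.015},{"linear":[-0.001,0,0.028],"rot":[0,0,0],"jaw":0.015}]'
python3 -m handwheel '[{"linear":[-0.001,0,0.028],"rot":[0,0,0],"jaw":0.015},{"linear":[-0.001,0,0.028],"rot":[0,0,0],"jaw":0.015},{"linear":[-0.001,0,0.028],"rot":[0,0,0],"jaw":0.015},{"linear":[-0.001,0,0.028],"rot":[0,0,0],"jaw":0.015},{"linear":[-0.001,0,0.028],"rot":[0,0,0],"jaw":0.015},{"linear":[-0.001,0,0.02],"rot":[0,0,0],"jaw":0.015},{"linear":[0,0,0.01],"rot":[0,0,0],"jaw":0.015},{"linear":[0,0,0],"rot":[0,0,0],"jaw":0.015}]'
python3 - <<'E'
from h import *
for n in("wrist",): cv2.imwrite(f"pics/{n}11.png",eyes.capture(n)[:,:,::-1])
s=readout.get_state(); Rm=R.from_rotvec(s["orientation"]).as_matrix();print(s["eef_pos"],(Rm.T@(np.array([.5215,-.2517,.1105])-s["eef_pos"])).round(4),np.degrees(np.arctan2(Rm[1,2],Rm[0,2]))+90,Rm[2])
E
```

```text
time: 21.75
eef_pos: [0.5135, 0.1572, 0.1984]
orientation: [-0.018, -2.207, 2.211]
ft_force: [0.6, -0.8, -6.0]
gripper_width: 0.0258
time: 22.42
eef_pos: [0.5165, -0.0673, 0.1988]
orientation: [-0.02, -2.208, 2.208]
ft_force: [-0.1, 0.7, -7.0]
gripper_width: 0.0259
time: 23.08
eef_pos: [0.5194, -0.2377, 0.1988]
orientation: [-0.024, -2.208, 2.208]
ft_force: [-0.3, 0.3, -7.6]
gripper_width: 0.0258
[ 0.51947238 -0.23591888  0.1990087 ] [-0.0027  0.0885  0.0159] -1.3368352465942337 [ 0.00288852 -0.99999435 -0.00172103]
```

View pics/wrist11.png

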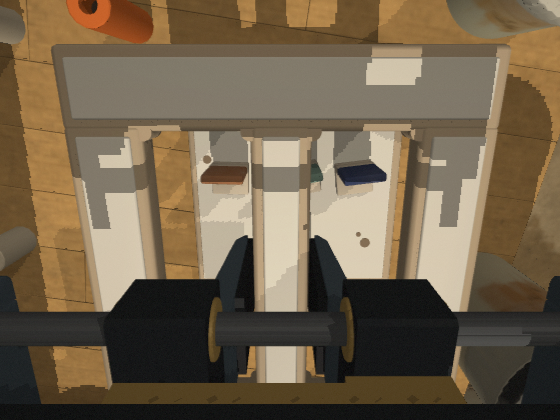

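The bat rides unchanged. I trim and lower partway, then check level and position.

```bash
python3 -m handwheel '[{"linear":[-0.0015,0,0.008],"rot":[0,0.003,0],"jaw":0.015},{"linear":[-0.0005,0.01,0.006],"rot":[0,0,0],"jaw":0.015},{"linear":[0,0.018,0],"rot":[0,0,0],"jaw":0.015},{"linear":[0,0.018,0],"rot":[0,0,0],"jaw":0.015},{"linear":[0,0.014,0],"rot":[0,0,0],"jaw":0.015},{"linear":[0,0.005,0],"rot":[0,0,0],"jaw":0.015},{"linear":[0,0,0],"rot":[0,0,0],"jaw":0.015},{"linear":[0,0,0],"rot":[0,0,0],"jaw":0.015}]'
python3 -m handwheel '[{"linear":[0,0,0],"rot":[0,0,0],"jaw":0.015},{"linear":[0,0,0],"rot":[0,0,0],"jaw":0.015}]'
python3 - <<'E'
from h import *
cv2.imwrite("pics/scene12.png",eyes.capture("scene")[:,:,::-1]);cv2.imwrite("pics/top12.png",eyes.capture("top")[:,:,::-1])
s=readout.get_state(); Rm=R.from_rotvec(s["orientation"]).as_matrix();print(s["eef_pos"],(Rm.T@(np.array([.5215,-.2517,.1105])-s["eef_pos"])).round(4),np.degrees(np.arctan2(Rm[1,2],Rm[0,2]))+90,Rm[2])
E
```

```text
time: 23.8
eef_pos: [0.5227, -0.2494, 0.1355]
orientation: [-0.026, -2.21, 2.21]
ft_force: [0.9, -0.5, -6.4]
gripper_width: 0.0261
time: 23.97
eef_pos: [0.5231, -0.2499, 0.1366]
orientation: [-0.028, -2.209, 2.212]
ft_force: [-0.1, -0.5, -7.8]
gripper_width: 0.0262
[ 0.52281528 -0.24981194  0.13636803] [0.0013 0.0259 0.0019] -1.353886812311643 [-1.65460955e-03 -9.99998249e-01  8.74166816e-04]
```

View pics/scene12.png

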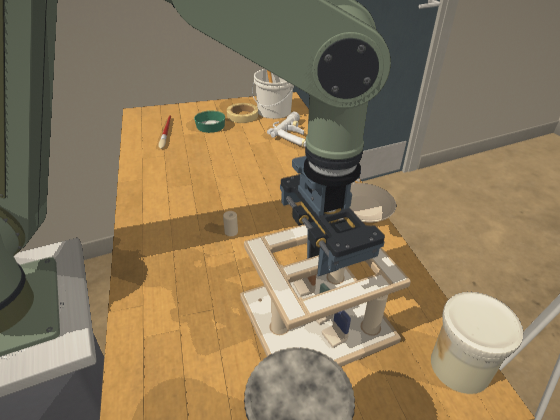

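View pics/top12.png

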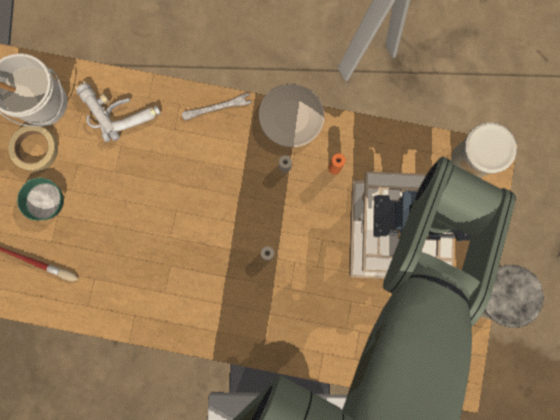

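Bat is over the props and level. Check its visible corners against projected expectation in both views.

Run:
```python
from h import *
s=readout.get_state(); p=s["eef_pos"]; th=np.radians(-1.35); Rr=np.array([[np.cos(th),-np.sin(th)],[np.sin(th),np.cos(th)]])
xy=np.array([[.102,.091],[.102,-.091],[-.102,-.091],[-.102,.091]])@Rr.T+p[:2]
for n in("scene","top"):
    im=cv2.imread(f"pics/{n}12.png"); q=proj(cam(n),np.c_[xy,[p[2]+.0135]*4]); print(n,q.round(1))
    cv2.polylines(im,[np.round(q*16).astype(np.int32)],True,(0,0,255),1,cv2.LINE_AA,4)
    th2=np.radians(-1.16); R2=np.array([[np.cos(th2),-np.sin(th2)],[np.sin(th2),np.cos(th2)]])
    sh=np.array([[.11,.1],[.11,-.1],[-.11,-.1],[-.11,.1]])@R2.T+[.5215,-.2517]
    q2=proj(cam(n),np.c_[sh,[.018]*4]); cv2.polylines(im,[np.round(q2*16).astype(np.int32)],True,(255,0,0),1,cv2.LINE_AA,4)
    cr=im[210:380,225:425] if n=="scene" else im[150:300,330:480]
    cv2.imwrite(f"pics/{n}12c.png",cv2.resize(cr,None,fx=3.4,fy=3.4,interpolation=cv2.INTER_CUBIC))
```

```text
scene [[349.  210.8]
 [411.  280. ]
 [286.8 323.8]
 [242.4 239.8]]
top [[364.6 171. ]
 [453.8 175.2]
 [452.9 275.9]
 [361.7 271.6]]
```

View pics/scene12c.png

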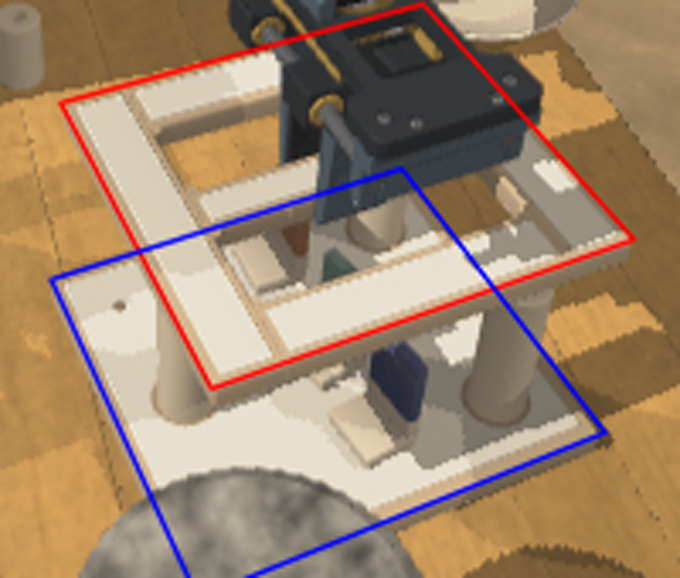

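View pics/top12c.png

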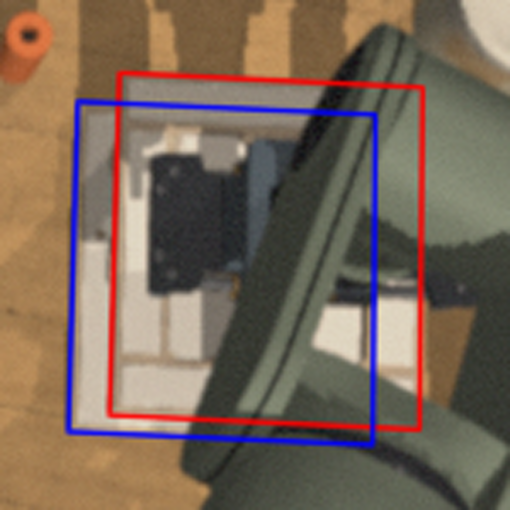

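Both views agree with the expected pose. I trim and lower slowly.

```bash
python3 -m handwheel '[{"linear":[0.001,0.005,0.0015],"rot":[0,-0.003,0],"jaw":0.015},{"linear":[0,0.007,0],"rot":[0,0,0],"jaw":0.015},{"linear":[0,0.006,0],"rot":[0,0,0],"jaw":0.015},{"linear":[0,0.003,0],"rot":[0,0,0],"jaw":0.015},{"linear":[0,0,0],"rot":[0,0,0],"jaw":0.015},{"linear":[0,0,0],"rot":[0,0,0],"jaw":0.015},{"linear":[0,0,0],"rot":[0,0,0],"jaw":0.015}]'
python3 - <<'E'
from h import *
s=readout.get_state(); Rm=R.from_rotvec(s["orientation"]).as_matrix();print(s["eef_pos"],(Rm.T@(np.array([.5215,-.2517,.1105])-s["eef_pos"])).round(4),np.degrees(np.arctan2(Rm[1,2],Rm[0,2]))+90,Rm[2])
E
```

```text
time: 24.65
eef_pos: [0.5215, -0.2512, 0.1145]
orientation: [-0.023, -2.211, 2.212]
ft_force: [-0.3, 0.1, -7.5]
gripper_width: 0.0258
[ 0.52152046 -0.25117693  0.11453867] [0.     0.004  0.0005] -1.1830461453224217 [-3.64238739e-04 -9.99999903e-01  2.46331077e-04]
```

```bash
python3 -m handwheel '[{"linear":[0,0.002,0],"rot":[0,0,0],"jaw":0.015},{"linear":[0,0.001,0],"rot":[0,0,0],"jaw":0.015},{"linear":[0,0.0005,0],"rot":[0,0,0],"jaw":0.015},{"linear":[0,0,0],"rot":[0,0,0],"jaw":0.015}]'; python3 -m handwheel '[{"linear":[0,0.0005,0],"rot":[0,0,0],"jaw":0.015},{"linear":[0,0,0],"rot":[0,0,0],"jaw":0.015}]'
```

```text
time: 24.98
eef_pos: [0.5212, -0.251, 0.1108]
orientation: [-0.023, -2.211, 2.211]
ft_force: [-1.1, 0.4, -6.6]
gripper_width: 0.0256
time: 25.15
eef_pos: [0.5214, -0.2511, 0.1106]
orientation: [-0.023, -2.211, 2.211]
ft_force: [0.0, -0.0, -6.3]
gripper_width: 0.0257
```

```bash
python3 -m handwheel '[{"linear":[0,0.0005,0],"rot":[0,0,0],"jaw":0.015},{"linear":[0,0,0],"rot":[0,0,0],"jaw":0.015}]'; python3 -m handwheel '[{"linear":[0,0.0005,0],"rot":[0,0,0],"jaw":0.015},{"linear":[0,0,0],"rot":[0,0,0],"jaw":0.015}]'
```

```text
time: 25.32
eef_pos: [0.5214, -0.2511, 0.1105]
orientation: [-0.023, -2.211, 2.212]
ft_force: [-1.7, 0.4, -2.6]
gripper_width: 0.0258
time: 25.48
eef_pos: [0.5215, -0.2512, 0.1105]
orientation: [-0.024, -2.211, 2.212]
ft_force: [-1.6, 1.6, 1.9]
gripper_width: 0.0258
```

Fully supported (force went from −6.5 to +2 N). Now I release slowly and rise.

```bash
python3 -m handwheel '[{"linear":[0,0,0],"rot":[0,0,0],"jaw":0.028},{"linear":[0,0,0],"rot":[0,0,0],"jaw":0.034},{"linear":[0,0,0],"rot":[0,0,0],"jaw":0.045},{"linear":[0,0,0],"rot":[0,0,0],"jaw":0.055},{"linear":[0,0,0],"rot":[0,0,0],"jaw":0.055},{"linear":[0,0,0],"rot":[0,0,0],"jaw":0.055}]'
python3 -m handwheel '[{"linear":[0,-0.01,0],"rot":[0,0,0],"jaw":0.055},{"linear":[0,-0.02,0],"rot":[0,0,0],"jaw":0.055},{"linear":[0,-0.03,0],"rot":[0,0,0],"jaw":0.055},{"linear":[0,-0.04,0],"rot":[0,0,0],"jaw":0.055},{"linear":[0,-0.04,0],"rot":[0,0,0],"jaw":0.055},{"linear":[0,-0.04,0],"rot":[0,0,0],"jaw":0.055},{"linear":[0,-0.03,0],"rot":[0,0,0],"jaw":0.055},{"linear":[0,0,0],"rot":[0,0,0],"jaw":0.055}]'
python3 -m handwheel '[{"linear":[0.01,0,-0.02],"rot":[0,0,0],"jaw":0.055},{"linear":[0.01,0,-0.04],"rot":[0,0,0],"jaw":0.055},{"linear":[0.01,0,-0.04],"rot":[0,0,0],"jaw":0.055},{"linear":[0.01,0,-0.04],"rot":[0,0,0],"jaw":0.055},{"linear":[0.01,0,-0.04],"rot":[0,0,0],"jaw":0.055},{"linear":[0,0,-0.02],"rot":[0,0,0],"jaw":0.055},{"linear":[0,0,0],"rot":[0,0,0],"jaw":0.055},{"linear":[0,0,0],"rot":[0,0,0],"jaw":0.055}]'
python3 - <<'E'
from h import *
import pickle
pickle.dump(cam("wrist"),open("w13.pkl","wb")); 
for n in("wrist","scene","top"): cv2.imwrite(f"pics/{n}13.png",eyes.capture(n)[:,:,::-1])
E
```

```text
time: 25.98
eef_pos: [0.5214, -0.2512, 0.1095]
orientation: [-0.023, -2.211, 2.211]
ft_force: [0.1, -0.4, -0.6]
gripper_width: 0.0545
time: 26.65
eef_pos: [0.5237, -0.2523, 0.3281]
orientation: [-0.038, -2.21, 2.225]
ft_force: [0.9, -0.5, 0.1]
gripper_width: 0.0549
time: 27.32
eef_pos: [0.4753, -0.0495, 0.3198]
orientation: [-0.021, -2.212, 2.214]
ft_force: [-0.1, -0.2, -0.6]
gripper_width: 0.0549
```

View pics/wrist13.png

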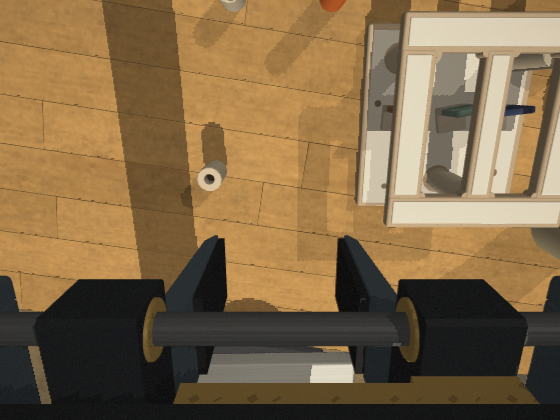

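View pics/scene13.png

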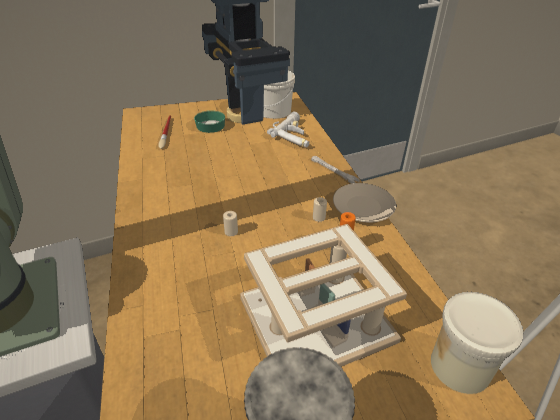

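View pics/top13.png

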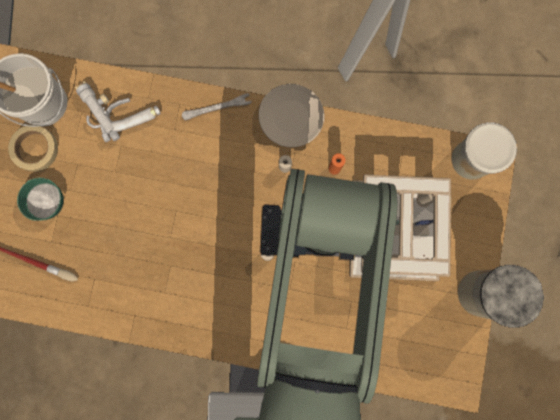

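The bat rests on the three props; in the scene view its corners are near (246,252), (346,228), (404,291) and (289,333). Measuring centring.

Run:
```python
from h import *
th=np.radians(-1.16); Rr=np.array([[np.cos(th),-np.sin(th)],[np.sin(th),np.cos(th)]])
xy=np.array([[.102,.091],[.102,-.091],[-.102,-.091],[-.102,.091]])@Rr.T+[.5215,-.2517]
sh=np.array([[.11,.1],[.11,-.1],[-.11,-.1],[-.11,.1]])@Rr.T+[.5215,-.2517]
for n,b in(("scene",(215,225,425,370)),("top",(335,160,465,290))):
    im=cv2.imread(f"pics/{n}13.png"); c=cam(n); x0,y0,x1,y1=b; f=4 if n=="top" else 3.6
    q=proj(c,np.c_[xy,[.124]*4]); q2=proj(c,np.c_[sh,[.018]*4]); print(n,q.round(1).tolist())
    cr=cv2.resize(im[y0:y1,x0:x1],None,fx=f,fy=f,interpolation=cv2.INTER_CUBIC)
    for Q,col in((q,(0,0,255)),(q2,(255,0,0))): cv2.polylines(cr,[np.round(((Q+.5-[x0,y0])*f-.5)*16).astype(np.int32)],True,col,1,cv2.LINE_AA,4)
    cv2.imwrite(f"pics/{n}13c.png",cr)
```

```text
scene [[347.2, 222.5], [407.7, 292.4], [286.4, 336.9], [242.6, 252.3]]
top [[363.4, 174.2], [450.6, 178.0], [450.0, 276.5], [360.9, 272.6]]
```

View pics/scene13c.png

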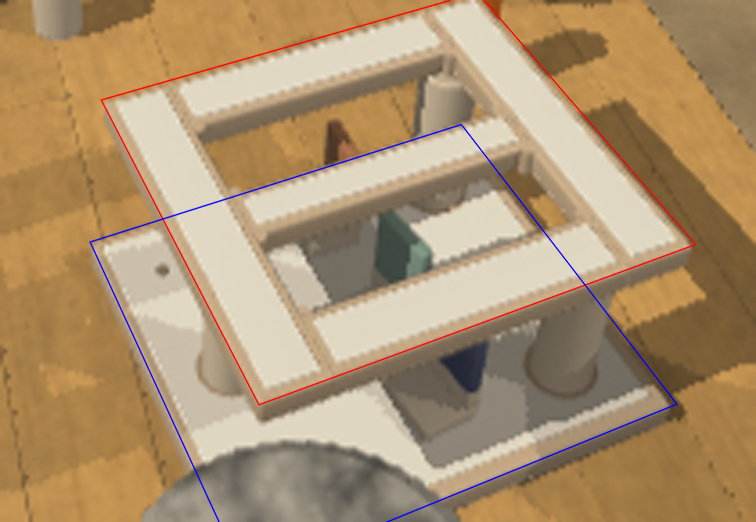

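View pics/top13c.png

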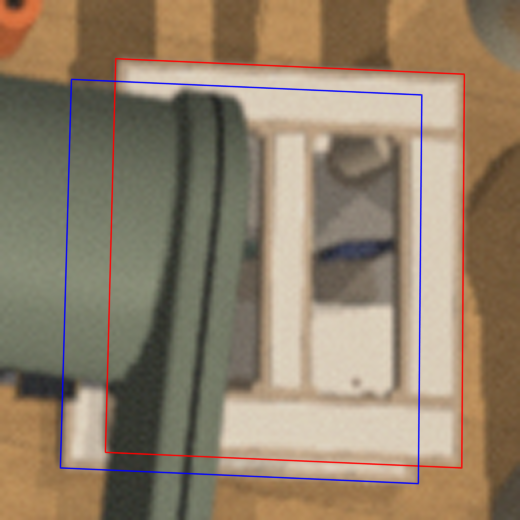

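```bash
python3 -c "
from bench import close_job,readout
print(readout.get_state()['time']); print(close_job())"
```

```text
27.4667
the job is handed in; nothing more can be done
None
```

I stood the three tall props on the three prints, then laid the open-deck bat on them and handed the job in at 27.5 s. The gripper was clear of everything.

- **Props:** from the wrist camera, all three stood within about 2.5 mm of their print centres. I measured this before laying the bat and did not re-measure afterwards. The orange prop was not used.
- **Bat:** I lowered it until the wrist force changed from about −6.5 N to +2 N, so the props carried it before I opened the jaws. At release the arm was about 0.5 mm from the shelf centre and turned to within 0.1° of it.
- **Final views:** the scene view matches the expected outline of a centred, square bat. In the top view the bat shows about 1–2 px (2–4 mm) off that outline. The shelf's own edge shows a similar offset there, so I took it as calibration error. The arm also hid part of the bat in that view.
- **Tiles and short props:** neither was touched on purpose. The tiles stood in place before the bat went on, and the two visible through it afterwards in the top and scene views had not visibly shifted. The two short props still stand where they were.

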